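# Change over the slide scanner and start the requested scan

## Task

Turn the slide scanner's dial to the white pause mark; with it there, take out the finished paddles (green fins) and lay them flat in the steel tray, and slide every new paddle (orange fin) nose first into a bay of its own, fully home against the stop. When that is all done, turn the dial to the mark of the same colour as the tile in the black frame of the request board. Leave the tube rack, the jar and the mouse where they stand.

Things in the scene. Friction and masses are not known exactly. Their poses are not given: they have to be found in the camera images.
- paddle1: slide paddle: flat aluminium blade 120 long (x) x 50 wide x 5 thick with a glass slide; origin at the centre of the underside, +x towards the nose. Upright orange grip fin near the tail: 30 long (x) x 12 thick (y), z = 5 to 55, centred at x = -41 mm. About 100 g. New, to be loaded: flat on the bench, right of the scanner. 2 to 4 alike are present, absent ones read None.
- paddle2: slide paddle: flat aluminium blade 120 long (x) x 50 wide x 5 thick with a glass slide; origin at the centre of the underside, +x towards the nose. Upright orange grip fin near the tail: 30 long (x) x 12 thick (y), z = 5 to 55, centred at x = -41 mm. About 100 g. New, to be loaded: flat on the bench, right of the scanner. 2 to 4 alike are present, absent ones read None.
- paddle3: slide paddle: flat aluminium blade 120 long (x) x 50 wide x 5 thick with a glass slide; origin at the centre of the underside, +x towards the nose. Upright orange grip fin near the tail: 30 long (x) x 12 thick (y), z = 5 to 55, centred at x = -41 mm. About 100 g. New, to be loaded: flat on the bench, right of the scanner. 2 to 4 alike are present, absent ones read None.
- paddle4: slide paddle: flat aluminium blade 120 long (x) x 50 wide x 5 thick with a glass slide; origin at the centre of the underside, +x towards the nose. Upright orange grip fin near the tail: 30 long (x) x 12 thick (y), z = 5 to 55, centred at x = -41 mm. About 100 g. New, to be loaded: flat on the bench, right of the scanner. 2 to 4 alike are present, absent ones read None.
- done1: finished slide paddle: same size and axes as paddle1, but its fin is green. 1 or 2 are present (absent ones read None), at the start fully home in a bay
- done2: finished slide paddle: same size and axes as paddle1, but its fin is green. 1 or 2 are present (absent ones read None), at the start fully home in a bay
- tray: fixed steel tray for finished paddles, left of the scanner: 180 (x) x 160 x 12 mm outside, walls 4 thick, floor 4 mm above the bench; origin at its underside's centre
- scanner: slide scanner: fixed white housing 170 deep (x) x 360 wide x 60 high with four bays in its front face; origin at its underside's centre on the bench, face at x = -85 mm towards the robot, +x into the bays. A grey shelf, top 10 mm above the bench, runs 55 mm out of the face and on inside as the bays' floor.
- bay1 (a point): bay 1 of the scanner, counted from the robot's right: centre of the mouth, in the plane of the face, on the floor, 10 mm above the bench; axes as the scanner's, +x into the bay. Bays are level slots 54 wide x 9 high, 76 deep from face to a solid stop, 80 mm apart.
- bay2 (a point): bay 2 of the scanner, counted from the robot's right: centre of the mouth, in the plane of the face, on the floor, 10 mm above the bench; axes as the scanner's, +x into the bay. Black walls between bays have pointed noses, 14 mm out of the face and no higher than the bay's roof (9 mm above this point), that funnel a paddle in.
- bay3 (a point): bay 3 of the scanner, counted from the robot's right: centre of the mouth, in the plane of the face, on the floor, 10 mm above the bench; axes as the scanner's, +x into the bay. A paddle fully home touches the stop: its origin is then 16 mm inside the face and its fin stays outside over the shelf.
- bay4 (a point): bay 4 of the scanner, counted from the robot's right: centre of the mouth, in the plane of the face, on the floor, 10 mm above the bench; axes as the scanner's, +x into the bay. Any new paddle may go in any bay.
- dial (a joint): selector dial on the scanner's top, rad, growing clockwise from above. Click detents (about 0.05 N m) at -0.6 blue, 0 white (pause), 0.6 yellow, 1.2 red mark; end stops -0.75, 1.35. The white line on one end of the grip bar points to the mark, at 0 to the scanner's front (-x). Let go within 0.2 rad of a mark it settles there.
- dial_grip (a point): point on the dial's vertical axis at the height to grip, 99 mm above the bench. Black grip bar 50 long (this point's x) x 14 thick (y), from 25 mm below the point to 5 mm above; turns with the dial, pointer end at this point's -x. Below the bar is a disc of radius 26.
- now_place (a point): centre of the black-framed place on the grey request board (75 x 155 mm, fixed, flat, 8 thick), beyond the paddles: the tile in it is the scan that is wanted now
- tile_blue: blue request tile, 46 x 34 x 5 mm, fixed on the request board; origin at its underside's centre. One of the three tiles lies in the framed place, the other two outside it
- tile_yellow: yellow request tile, 46 x 34 x 5 mm, fixed on the request board; origin at its underside's centre. One of the three tiles lies in the framed place, the other two outside it
- tile_red: red request tile, 46 x 34 x 5 mm, fixed on the request board; origin at its underside's centre. One of the three tiles lies in the framed place, the other two outside it
- tube_rack: bystander: wire rack with capped tubes, 100 x 60 mm, 88 high; origin at its underside's centre, loose
- jar: bystander: jar with a yellow lid, 60 mm across, 80 high; origin at its underside's centre, loose
- mouse: bystander: black computer mouse about 85 x 60 x 30 mm; origin at its underside, loose
There are look-alikes about, which are no part of the job. Leave any purple or red look-alike of the done2 alone.

How it is judged:
On the way, in this order (a step that is already met when the one before it is completed fails the run):
1. the dial stands at the white mark (value of joint dial between -0.15 and 0.15 rad), for 0.2 s.
2. every new paddle is fully home in a bay and every finished one lies flat in the tray while the dial stands at white (all of step 1 and ((x of paddle1 in the frame of bay1 between 0.01 and 0.022 m and y of paddle1 in the frame of bay1 between -0.006 and 0.006 m and z of paddle1 in the frame of bay1 between -0.004 and 0.005 m and angle between the x axis of paddle1 and the x axis of bay1, either way round below 0.1 rad) or (x of paddle1 in the frame of bay2 between 0.01 and 0.022 m and y of paddle1 in the frame of bay2 between -0.006 and 0.006 m and z of paddle1 in the frame of bay2 between -0.004 and 0.005 m and angle between the x axis of paddle1 and the x axis of bay2, either way round below 0.1 rad) or (x of paddle1 in the frame of bay3 between 0.01 and 0.022 m and y of paddle1 in the frame of bay3 between -0.006 and 0.006 m and z of paddle1 in the frame of bay3 between -0.004 and 0.005 m and angle between the x axis of paddle1 and the x axis of bay3, either way round below 0.1 rad) or (x of paddle1 in the frame of bay4 between 0.01 and 0.022 m and y of paddle1 in the frame of bay4 between -0.006 and 0.006 m and z of paddle1 in the frame of bay4 between -0.004 and 0.005 m and angle between the x axis of paddle1 and the x axis of bay4, either way round below 0.1 rad)) and ((x of paddle2 in the frame of bay1 between 0.01 and 0.022 m and y of paddle2 in the frame of bay1 between -0.006 and 0.006 m and z of paddle2 in the frame of bay1 between -0.004 and 0.005 m and angle between the x axis of paddle2 and the x axis of bay1, either way round below 0.1 rad) or (x of paddle2 in the frame of bay2 between 0.01 and 0.022 m and y of paddle2 in the frame of bay2 between -0.006 and 0.006 m and z of paddle2 in the frame of bay2 between -0.004 and 0.005 m and angle between the x axis of paddle2 and the x axis of bay2, either way round below 0.1 rad) or (x of paddle2 in the frame of bay3 between 0.01 and 0.022 m and y of paddle2 in the frame of bay3 between -0.006 and 0.006 m and z of paddle2 in the frame of bay3 between -0.004 and 0.005 m and angle between the x axis of paddle2 and the x axis of bay3, either way round below 0.1 rad) or (x of paddle2 in the frame of bay4 between 0.01 and 0.022 m and y of paddle2 in the frame of bay4 between -0.006 and 0.006 m and z of paddle2 in the frame of bay4 between -0.004 and 0.005 m and angle between the x axis of paddle2 and the x axis of bay4, either way round below 0.1 rad)) and ((x of paddle3 in the frame of bay1 between 0.01 and 0.022 m and y of paddle3 in the frame of bay1 between -0.006 and 0.006 m and z of paddle3 in the frame of bay1 between -0.004 and 0.005 m and angle between the x axis of paddle3 and the x axis of bay1, either way round below 0.1 rad) or (x of paddle3 in the frame of bay2 between 0.01 and 0.022 m and y of paddle3 in the frame of bay2 between -0.006 and 0.006 m and z of paddle3 in the frame of bay2 between -0.004 and 0.005 m and angle between the x axis of paddle3 and the x axis of bay2, either way round below 0.1 rad) or (x of paddle3 in the frame of bay3 between 0.01 and 0.022 m and y of paddle3 in the frame of bay3 between -0.006 and 0.006 m and z of paddle3 in the frame of bay3 between -0.004 and 0.005 m and angle between the x axis of paddle3 and the x axis of bay3, either way round below 0.1 rad) or (x of paddle3 in the frame of bay4 between 0.01 and 0.022 m and y of paddle3 in the frame of bay4 between -0.006 and 0.006 m and z of paddle3 in the frame of bay4 between -0.004 and 0.005 m and angle between the x axis of paddle3 and the x axis of bay4, either way round below 0.1 rad)) and ((x of paddle4 in the frame of bay1 between 0.01 and 0.022 m and y of paddle4 in the frame of bay1 between -0.006 and 0.006 m and z of paddle4 in the frame of bay1 between -0.004 and 0.005 m and angle between the x axis of paddle4 and the x axis of bay1, either way round below 0.1 rad) or (x of paddle4 in the frame of bay2 between 0.01 and 0.022 m and y of paddle4 in the frame of bay2 between -0.006 and 0.006 m and z of paddle4 in the frame of bay2 between -0.004 and 0.005 m and angle between the x axis of paddle4 and the x axis of bay2, either way round below 0.1 rad) or (x of paddle4 in the frame of bay3 between 0.01 and 0.022 m and y of paddle4 in the frame of bay3 between -0.006 and 0.006 m and z of paddle4 in the frame of bay3 between -0.004 and 0.005 m and angle between the x axis of paddle4 and the x axis of bay3, either way round below 0.1 rad) or (x of paddle4 in the frame of bay4 between 0.01 and 0.022 m and y of paddle4 in the frame of bay4 between -0.006 and 0.006 m and z of paddle4 in the frame of bay4 between -0.004 and 0.005 m and angle between the x axis of paddle4 and the x axis of bay4, either way round below 0.1 rad)) and x of done1 in the frame of tray between -0.07 and 0.07 m and y of done1 in the frame of tray between -0.06 and 0.06 m and z of each of done1, done2 in the frame of tray below 0.009 m and angle between each of done1, done2's own z axis and vertical below 0.06 rad and x of done2 in the frame of tray between -0.07 and 0.07 m and y of done2 in the frame of tray between -0.06 and 0.06 m), for 0.2 s.
3. the dial stands at the mark of the framed tile's colour (((horizontal distance between tile_blue and now_place below 0.02 m and value of joint dial between -0.75 and -0.45 rad) or (horizontal distance between tile_yellow and now_place below 0.02 m and value of joint dial between 0.45 and 0.75 rad) or (horizontal distance between tile_red and now_place below 0.02 m and value of joint dial between 1.05 and 1.35 rad))), for 0.2 s.
At the end, for the whole second after the job is handed in: Every finished paddle lies flat in the tray and every new paddle nose first in a bay, within 6 mm of the stop, level and straight on the bay's floor, released and at rest, and the dial stands within 0.15 rad of the mark of the framed tile's colour (((horizontal distance between tile_blue and now_place below 0.02 m and value of joint dial between -0.75 and -0.45 rad) or (horizontal distance between tile_yellow and now_place below 0.02 m and value of joint dial between 0.45 and 0.75 rad) or (horizontal distance between tile_red and now_place below 0.02 m and value of joint dial between 1.05 and 1.35 rad)) and ((x of paddle1 in the frame of bay1 between 0.01 and 0.022 m and y of paddle1 in the frame of bay1 between -0.006 and 0.006 m and z of paddle1 in the frame of bay1 between -0.004 and 0.005 m and angle between the x axis of paddle1 and the x axis of bay1, either way round below 0.1 rad) or (x of paddle1 in the frame of bay2 between 0.01 and 0.022 m and y of paddle1 in the frame of bay2 between -0.006 and 0.006 m and z of paddle1 in the frame of bay2 between -0.004 and 0.005 m and angle between the x axis of paddle1 and the x axis of bay2, either way round below 0.1 rad) or (x of paddle1 in the frame of bay3 between 0.01 and 0.022 m and y of paddle1 in the frame of bay3 between -0.006 and 0.006 m and z of paddle1 in the frame of bay3 between -0.004 and 0.005 m and angle between the x axis of paddle1 and the x axis of bay3, either way round below 0.1 rad) or (x of paddle1 in the frame of bay4 between 0.01 and 0.022 m and y of paddle1 in the frame of bay4 between -0.006 and 0.006 m and z of paddle1 in the frame of bay4 between -0.004 and 0.005 m and angle between the x axis of paddle1 and the x axis of bay4, either way round below 0.1 rad)) and ((x of paddle2 in the frame of bay1 between 0.01 and 0.022 m and y of paddle2 in the frame of bay1 between -0.006 and 0.006 m and z of paddle2 in the frame of bay1 between -0.004 and 0.005 m and angle between the x axis of paddle2 and the x axis of bay1, either way round below 0.1 rad) or (x of paddle2 in the frame of bay2 between 0.01 and 0.022 m and y of paddle2 in the frame of bay2 between -0.006 and 0.006 m and z of paddle2 in the frame of bay2 between -0.004 and 0.005 m and angle between the x axis of paddle2 and the x axis of bay2, either way round below 0.1 rad) or (x of paddle2 in the frame of bay3 between 0.01 and 0.022 m and y of paddle2 in the frame of bay3 between -0.006 and 0.006 m and z of paddle2 in the frame of bay3 between -0.004 and 0.005 m and angle between the x axis of paddle2 and the x axis of bay3, either way round below 0.1 rad) or (x of paddle2 in the frame of bay4 between 0.01 and 0.022 m and y of paddle2 in the frame of bay4 between -0.006 and 0.006 m and z of paddle2 in the frame of bay4 between -0.004 and 0.005 m and angle between the x axis of paddle2 and the x axis of bay4, either way round below 0.1 rad)) and ((x of paddle3 in the frame of bay1 between 0.01 and 0.022 m and y of paddle3 in the frame of bay1 between -0.006 and 0.006 m and z of paddle3 in the frame of bay1 between -0.004 and 0.005 m and angle between the x axis of paddle3 and the x axis of bay1, either way round below 0.1 rad) or (x of paddle3 in the frame of bay2 between 0.01 and 0.022 m and y of paddle3 in the frame of bay2 between -0.006 and 0.006 m and z of paddle3 in the frame of bay2 between -0.004 and 0.005 m and angle between the x axis of paddle3 and the x axis of bay2, either way round below 0.1 rad) or (x of paddle3 in the frame of bay3 between 0.01 and 0.022 m and y of paddle3 in the frame of bay3 between -0.006 and 0.006 m and z of paddle3 in the frame of bay3 between -0.004 and 0.005 m and angle between the x axis of paddle3 and the x axis of bay3, either way round below 0.1 rad) or (x of paddle3 in the frame of bay4 between 0.01 and 0.022 m and y of paddle3 in the frame of bay4 between -0.006 and 0.006 m and z of paddle3 in the frame of bay4 between -0.004 and 0.005 m and angle between the x axis of paddle3 and the x axis of bay4, either way round below 0.1 rad)) and ((x of paddle4 in the frame of bay1 between 0.01 and 0.022 m and y of paddle4 in the frame of bay1 between -0.006 and 0.006 m and z of paddle4 in the frame of bay1 between -0.004 and 0.005 m and angle between the x axis of paddle4 and the x axis of bay1, either way round below 0.1 rad) or (x of paddle4 in the frame of bay2 between 0.01 and 0.022 m and y of paddle4 in the frame of bay2 between -0.006 and 0.006 m and z of paddle4 in the frame of bay2 between -0.004 and 0.005 m and angle between the x axis of paddle4 and the x axis of bay2, either way round below 0.1 rad) or (x of paddle4 in the frame of bay3 between 0.01 and 0.022 m and y of paddle4 in the frame of bay3 between -0.006 and 0.006 m and z of paddle4 in the frame of bay3 between -0.004 and 0.005 m and angle between the x axis of paddle4 and the x axis of bay3, either way round below 0.1 rad) or (x of paddle4 in the frame of bay4 between 0.01 and 0.022 m and y of paddle4 in the frame of bay4 between -0.006 and 0.006 m and z of paddle4 in the frame of bay4 between -0.004 and 0.005 m and angle between the x axis of paddle4 and the x axis of bay4, either way round below 0.1 rad)) and x of done1 in the frame of tray between -0.07 and 0.07 m and y of done1 in the frame of tray between -0.06 and 0.06 m and z of each of done1, done2 in the frame of tray below 0.009 m and angle between each of done1, done2's own z axis and vertical below 0.06 rad and x of done2 in the frame of tray between -0.07 and 0.07 m and y of done2 in the frame of tray between -0.06 and 0.06 m and linear speed of each of paddle1, paddle2, paddle3, paddle4, done1, done2 below 0.02 m/s); the robot touches nothing.
It fails at once if the tube rack is moved more than 40 mm or tipped (distance of tube_rack from where it was at the start of the episode above 0.04 m or angle between tube_rack's own z axis and vertical above 0.5 rad).
It fails at once if the jar is moved more than 40 mm or tipped (distance of jar from where it was at the start of the episode above 0.04 m or angle between jar's own z axis and vertical above 0.5 rad).
It fails at once if the mouse is moved more than 40 mm or tipped (distance of mouse from where it was at the start of the episode above 0.04 m or angle between mouse's own z axis and vertical above 0.5 rad).
Of paddle1, paddle2, paddle3, paddle4 only 2 to 4 are there at a start; the rules pass over those that are not, and their reading is None.
Of done1, done2 only 1 to 2 are there at a start; the rules pass over those that are not, and their reading is None.
At some moment in a run one of paddle1, paddle2, paddle3, paddle4 may be knocked a few centimetres aside while the robot is not near it.
Once in a run the grip may slacken for a moment while it holds something.
It also fails if it takes over 210 s, if anything falls off the work surface, if the arm or the gripper's body presses on something with over 40 N, if the wrist force passes 120 N, or if a joint passes its speed limit or range.

## Robot

A 6-joint arm with a two-finger parallel gripper is mounted at the origin on the work surface. World frame = base frame: x ahead of the robot, y to its left, z up, the work surface at z = 0. Lengths are in m, angles in rad, forces in N, time in s.
With the tool pointing down it reaches from about 0.375 to 0.9 m from the base axis. Payload 3.1 kg.
Tool frame: the origin (TCP) lies at the very end of the fingers, on their centre line; the grasp point (between the pads) lies 19 mm behind it; z points along the fingers, y is the line along which they close (so a half turn about z gives the same grasp; the last joint's range is limited). The gripper opens to 85 mm and grips with 20 to 120 N. Pads are 22 mm wide; open, the fingers measure 114 mm over their backs; the gripper's body (76 mm by 85 mm) begins 54 mm behind the grasp point. The pads swing forward as they close: fully open they stand 13 mm farther back than shut.
Start: joints at [1.034, 0.527, 1.433, -0, 1.181, -0.178], TCP at [0.219, 0.585, 0.199] pointing down, gripper open.
Joint ranges: [-3.08, 3.08], [-0.75, 2.2], [0.22, 2.44], [-1.43, 4.57], [0, 2.65], [-2.85, 2.85]. Speed limits (rad/s): [2.79, 2.79, 3.14, 3.14, 3.14, 3.14].

## Interface

Orientations are given as a unit quaternion [x, y, z, w].
In Python, from station import telemetry, snapshot, ticket gives the robot as it stands.
- The arm moves only by the tool move_arm, never from a script. Its argument "commands" is text: rows parted by semicolons, each of 7 numbers parted by spaces: the shift along the tool's x, y, z in mm, then the turn, a rotation vector about the tool's x, y, z in degrees, then the opening, from -1 (shut) to 1 (fully open). A call has exactly 5 rows; each row is the pose to reach, as a shift and turn from the pose commanded when the call began, along the tool's axes at that moment; what a row does not reach only later rows make up. A row lasts 1/8 s, in which the tool goes at most 62.5 mm and 10.7 degrees, less where a joint would pass 70% of its speed; a pose out of reach is approached as far as the arm can. A call with a gripper value outside its range is refused whole. The fingers move at their own pace and stop on an object; "grip_force" is the grip in N (left out, the last holds). Time passes only in rows, so rows that repeat a pose let the fingers close, or fill a call up. It gives the time, the measured TCP pose, the force, the opening and the grip force at its end, in the units of the state.
- telemetry.sense(): the state, without advancing time (a new reading comes with each control period).
- snapshot(name): name is "scene" or "side" or "wrist"; returns a dict with "image" (420x560x3 uint8, red, green, blue), "fx", "fy", "cx", "cy" (pixels), "k1" (the pictures are not rectified: a ray, as slopes to the right and down, at radius r is drawn at 1 + k1 r^2 times it, then the intrinsics apply), "pose" (4x4, takes a point from camera to world coordinates). Camera axes: x right, y down, z forward; pixel columns grow to the right and rows downward; lengths in m; the calibration is good to about 2 mm. A picture is of the moment at which its call begins. There is no depth.
- ticket.sign_off(): hands the job in; it is judged then, once.
The state is a dict: "t": time; "q": joint angles; "qd": joint speeds; "tau": joint torques, N m; "tcp_pos": TCP position; "tool_rot": TCP orientation; "force": force on the tool from outside, world axes, zero at the start; "ft_torque": the same for the moment, N m; "finger_gap": opening from 0.0 (shut) to 1.0 (fully open); "gripper_force": force on a finger pad.
Only numpy, scipy, OpenCV 4.12 (cv2) and the standard library are available. Lean on these libraries where they do the work, as an engineer would, in place of code of your own. Each camera call takes 0.05 s, during which the arm holds its last target. There are 200 camera calls.

## Working session

There is one attempt and no reset: what is moved stays moved. The work goes in short steps, Python scripts to look and compute and a tool call to move; the robot and the scene stay as the last step left them, time stands still between calls to the robot, and variables do not carry over. Pictures are saved under pics/ and viewed, at most 14 in all, crops included, and the job is handed in when it is done.

Besides the shell and the picture viewer there is one more tool, called in YAML: its name, and indented under it one key for each argument. move_arm: Moves the arm, as the interface text tells. Its arguments: {"type":"object","properties":{"commands":{"type":"string"},"grip_force":{"type":"number"}},"required":["commands"]}

```bash
mkdir -p pics; ls; cat > h.py <<'E'
import numpy as np, cv2
from station import telemetry, snapshot, ticket
from scipy.spatial.transform import Rotation as R
def snap(n,f):
    s=snapshot(n); cv2.imwrite('pics/'+f+'.png',s['image'][:,:,::-1]); np.save('pics/'+f+'.npy',{k:v for k,v in s.items()},allow_pickle=True); return s
def load(f): return np.load('pics/'+f+'.npy',allow_pickle=True).item()
def px2w(s,u,v,z):
    d=cv2.undistortPoints(np.array([[[u,v]]],float),np.array([[s['fx'],0,s['cx']],[0,s['fy'],s['cy']],[0,0,1]]),np.array([s['k1'],0,0,0,0.]))[0,0]
    T=np.array(s['pose']); r=T[:3,:3]@[d[0],d[1],1]; o=T[:3,3]
    return o+r*(z-o[2])/r[2]
def w2px(s,p):
    T=np.array(s['pose']); c=T[:3,:3].T@(np.array(p)-T[:3,3]); a,b=c[0]/c[2],c[1]/c[2]; k=1+s['k1']*(a*a+b*b)
    return np.array([s['fx']*a*k+s['cx'],s['fy']*b*k+s['cy']])
def st():
    s=telemetry.sense(); r=R.from_quat(s['tool_rot']).as_matrix()
    print('t',s['t'],'tcp',np.round(s['tcp_pos'],4),'x',np.round(r[:,0],3),'y',np.round(r[:,1],3),'F',np.round(s['force'],1),'gap',s['finger_gap'],'q',np.round(s['q'],2)); return s
E
python3 - <<'E'
from h import *
for n in('scene','side','wrist'):
    s=snap(n,n+'0'); print(n,np.round(s['pose'],3).tolist(),s['fx'],s['k1'],s['cx'],s['cy'])
st()
E
```

```text
pics
scene [[0.136, 0.806, -0.576, 1.272], [0.991, -0.114, 0.074, -0.175], [-0.007, -0.581, -0.814, 1.127], [0.0, 0.0, 0.0, 1.0]] 439.5500900300879 -0.055682582021052 283.0909319712168 202.7324633823816
side [[0.867, -0.33, 0.373, -0.043], [-0.498, -0.602, 0.625, -1.032], [0.018, -0.727, -0.686, 1.15], [0.0, 0.0, 0.0, 1.0]] 469.2219860988473 -0.08069541940188715 282.2121292917044 203.81450968670669
wrist [[0.35, 0.898, 0.266, 0.151], [0.937, -0.335, -0.102, 0.61], [-0.002, 0.285, -0.959, 0.373], [0.0, 0.0, 0.0, 1.0]] 327.5494954149681 -0.07308279635627511 282.96039570628847 214.1374542574598
t 0.15 tcp [0.2185 0.5849 0.1983] x [-0.937  0.35   0.   ] y [ 0.35   0.937 -0.002] F [-0.4 -0.5  0.4] gap 0.9978970804979547 q [ 1.03  0.53  1.43  0.    1.18 -0.18]
```

View pics/scene0.png

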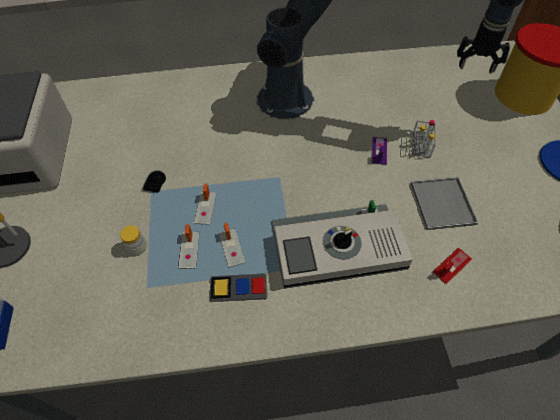

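View pics/side0.png

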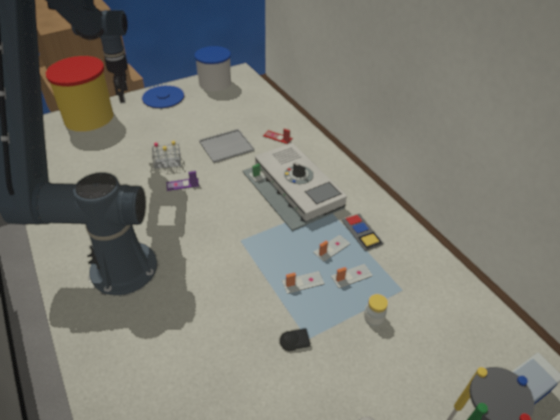

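Scene image: three new orange paddles (fins at about (206,192), (188,232), (227,230)), one green fin (372,206) in the bay at the robot's left, and the board at (238,288) with yellow (221,288) apparently framed. The purple (380,150) and red (453,265) paddles are look-alikes to leave alone. Next I'll enlarge this view.

```bash
python3 - <<'E'
from h import *
im=cv2.imread('pics/scene0.png')
a=cv2.resize(im[180:300,265:465],(800,480),interpolation=cv2.INTER_CUBIC); cv2.imwrite('pics/c1.png',a)
a=cv2.resize(im[175:305,140:290],(690,598),interpolation=cv2.INTER_CUBIC); cv2.imwrite('pics/c2.png',a)
E
```

```text
(no output)
```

View pics/c1.png

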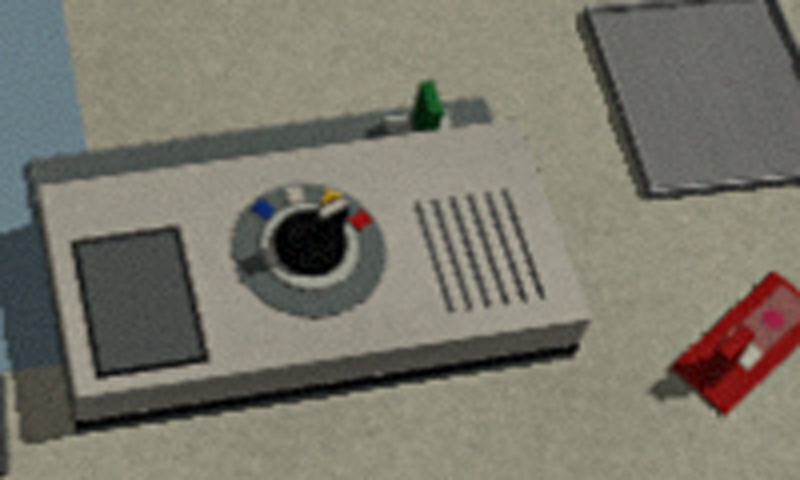

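View pics/c2.png

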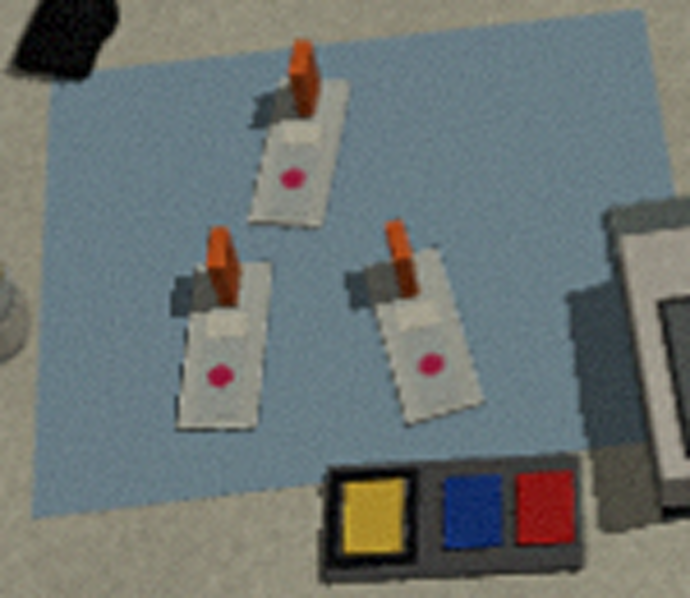

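c1: the dial hub is at about (310,245), its white line points to about (335,208) near yellow, and the green fin stands at (430,105). c2: the yellow tile (372,517) is the one inside the black frame. So the final mark is yellow, and the dial must first go to white.

```bash
cat >> h.py <<'E'
from scipy.optimize import least_squares
def fit(s,obj,pix,x0,z0):
    """obj pts local(x,y,z), planar pose x,y,yaw at base height z0"""
    def f(p):
        c,n=np.cos(p[2]),np.sin(p[2])
        return np.concatenate([w2px(s,[p[0]+c*o[0]-n*o[1],p[1]+n*o[0]+c*o[1],z0+o[2]])-q for o,q in zip(obj,pix)])
    r=least_squares(f,x0,loss='soft_l1'); return r.x,np.round(f(r.x),1)
E
python3 - <<'E'
from h import *
s=load('scene0')
c1=lambda u,v:np.array([u/4+265,v/4+180]); c2=lambda u,v:np.array([u/4.6+140,v/4.6+175])
# scanner: top corners
obj=[(-.085,-.18,.06),(-.085,.18,.06),(.085,.18,.06),(.085,-.18,.06)]
pix=[c1(40,186),c1(537,123),c1(588,322),c1(77,397)]
x,r=fit(s,obj,pix,[.7,0,0],0);print('scanner',x,r)
d=px2w(s,*c1(310,245),.099);print('dial axis',d)
print('ptr',px2w(s,*c1(335,208),.104), 'blue',px2w(s,*c1(263,208),.065),'white',px2w(s,*c1(295,193),.065),'y',px2w(s,*c1(330,197),.065),'red',px2w(s,*c1(362,220),.065))
for n,p in dict(A=[(318,75),(348,82),(322,228),(249,221)],B=[(205,262),(271,263),(257,430),(178,428)],C=[(370,262),(440,250),(484,402),(407,423)]).items():
    # corners visible: nose right/left etc; image left=robot right(-y)
    o=[(-.06,-.025,.005),(-.06,.025,.005),(.06,.025,.005),(.06,-.025,.005)]
    q=[c2(*k) for k in p]
    if 1: o,q=o[1:],q[1:]
    c=np.mean([px2w(s,*k,.005) for k in q],0)
    x,r=fit(s,o,q,[c[0],c[1],0],0);print(n,x,r)
for n,p in dict(A=(305,40),B=(220,228),C=(397,222)).items(): print(n,'fin top tail',px2w(s,*c2(*p),.055))
print('tray',[np.round(px2w(s,*c1(*p),.012)[:2],3) for p in [(583,8),(640,195)]],[np.round(px2w(s,*p,.012)[:2],3) for p in [(411,182),(463,179),(476,222),(424,228)]])
print('greenfin top',px2w(s,*c1(428,83),.065))
print('mouse',px2w(s,154,182,.02),'jar',px2w(s,131,234,.08),'rack',px2w(s,420,140,.04))
E
```

```text
scanner [0.67831945 0.06937822 0.01000037] [ 0.3 -0.5 -3.  -0.3  2.3  0.6 -0.3  0.1]
dial axis [0.6939924  0.06007832 0.099     ]
ptr [0.67059553 0.08205943 0.104     ] blue [0.64044447 0.04132276 0.065     ] white [0.63134899 0.06638433 0.065     ] y [0.63815942 0.09035743 0.065     ] red [0.66006456 0.10853521 0.065     ]
A [ 0.46275849 -0.31655509 -0.19378842] [ 0.2 -0.1  0.1 -0.3 -0.3  0.5]
B [ 0.60718113 -0.36856779 -0.10251045] [ 0.2 -0.   0.1 -0.5 -0.3  0.5]
C [ 0.61633804 -0.24288074  0.16085047] [-0.1 -0.7  0.2  0.2 -0.1  0.3]
A fin top tail [ 0.4080881  -0.30349788  0.055     ]
B fin top tail [ 0.55172938 -0.36224252  0.055     ]
C fin top tail [ 0.56282778 -0.25086756  0.055     ]
tray [array([0.459, 0.346]), array([0.638, 0.335])] [array([0.46 , 0.347]), array([0.471, 0.52 ]), array([0.637, 0.498]), array([0.635, 0.333])]
greenfin top [0.55059674 0.18473351 0.065     ]
mouse [ 0.34869466 -0.47549909  0.02      ] jar [ 0.5779913  -0.51775179  0.08      ] rack [0.30882039 0.41993991 0.04      ]
```

move_arm:
  commands: "0 0 -50 0 0 0 1;0 0 -80 0 0 0 1;0 0 -80 0 0 0 1;0 0 -80 0 0 0 1;0 0 -80 0 0 0 1"

```text
t: 0.78
tcp_pos: [0.2183, 0.5844, 0.2771]
tool_rot: [0.178, 0.984, -0.002, -0.001]
force: [-0.0, -0.3, 0.5]
finger_gap: 0.996
gripper_force: 0.0
```

move_arm:
  commands: "-52 -34 0 0 0 0 1;-104 -68 0 0 0 0 1;-156 -102 0 0 0 0 1;-208 -136 0 0 0 0 1;-262 -170 0 0 0 0 1"

```text
t: 1.4
tcp_pos: [0.4043, 0.3335, 0.2779]
tool_rot: [0.178, 0.984, -0.001, -0.001]
force: [2.1, -0.4, -0.0]
finger_gap: 1.0
gripper_force: 0.0
```

move_arm:
  commands: "-52 -34 0 0 0 -7 1;-104 -68 0 0 0 -14 1;-156 -102 0 0 0 -20.5 1;-208 -136 0 0 0 -20.5 1;-260 -170 0 0 0 -20.5 1"

```text
t: 2.02
tcp_pos: [0.5883, 0.0834, 0.2777]
tool_rot: [0.0, 1.0, 0.0, -0.001]
force: [1.0, 0.7, -0.5]
finger_gap: 1.002
gripper_force: 0.0
```

move_arm:
  commands: "-14 0 0 0 0 0 1;-14 0 0 0 0 0 1;-14 0 0 0 0 0 1;-14 0 0 0 0 0 1;-14 0 0 0 0 0 1"

```text
t: 2.65
tcp_pos: [0.6012, 0.0862, 0.2793]
tool_rot: [-0.001, 1.0, 0.0, 0.0]
force: [0.1, -0.0, -0.3]
finger_gap: 1.002
gripper_force: 0.0
```

```bash
python3 - <<'E'
from h import *
s=snap('wrist','w1'); st(); print(np.round(s['pose'],3).tolist())
im=cv2.imread('pics/w1.png'); cv2.imwrite('pics/w1b.png',cv2.resize(im,(800,600),interpolation=cv2.INTER_CUBIC))
E
```

```text
t 2.7 tcp [0.6014 0.086  0.2793] x [-1.    -0.001 -0.   ] y [-0.001  1.    -0.   ] F [-0.4 -0.6  0.3] gap 1.00155506043768 q [-0.04  0.43  1.38 -0.    1.34 -1.61]
[[-0.001, 0.958, 0.285, 0.529], [1.0, 0.001, 0.001, 0.086], [0.0, 0.285, -0.958, 0.454], [0.0, 0.0, 0.0, 1.0]]
```

View pics/w1b.png

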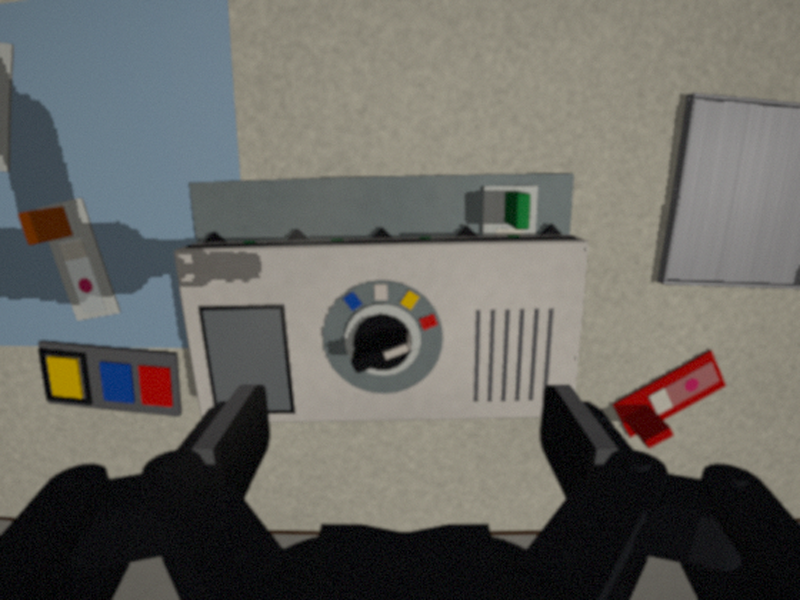

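w1: dial hub at (382,336), and the white line runs (385,356)→(410,347), pointing to the red mark (428,322). So the dial stands at red, about 1.2 rad. The green fin is at (517,210) in bay 4, and no other fin stands in a bay. The tray edge is at (690,95)-(660,282).

```bash
python3 - <<'E'
from h import *
s=load('w1'); k=560/800
P=lambda u,v:np.array([u*k,v*k])
for n,p,z in [('shelfL',(190,183),.01),('shelfR',(572,174),.01),('topL',(177,247),.06),('topR',(586,239),.06),('botR',(578,415),.06)]: print(n,px2w(s,*P(*p),z)[:2])
x,r=fit(s,[(-.085,-.18,.06),(-.085,.18,.06),(.085,.18,.06)],[P(177,247),P(586,239),P(578,415)],[.68,.07,0],0);print(x,r)
for zz in(.06,.065,.07):
  m=np.array([px2w(s,*P(*p),zz)[:2] for p in [(352,301),(381,292),(410,300),(429,322)]])
  f=lambda p:np.concatenate([m[i]-[p[0]-p[2]*np.cos(a+p[3]),p[1]+p[2]*np.sin(a+p[3])] for i,a in enumerate((-.6,0,.6,1.2))])
  r=least_squares(f,[.68,.07,.05,0]);print('dial',zz,r.x,np.abs(r.fun).max())
a,b=px2w(s,*P(385,356),.104),px2w(s,*P(409,347),.104);print('line',a,b,np.arctan2(b[1]-a[1],a[0]-b[0]))
print('green fin top corners z.065',[px2w(s,*P(*p),.065)[:2] for p in [(506,192),(529,192),(530,229),(506,229)]])
print('green blade tail corners z.015',[px2w(s,*P(*p),.015)[:2] for p in [(482,186),(537,185)]])
print('tray',[px2w(s,*P(*p),.012)[:2] for p in[(689,95),(660,282)]])
for q in [(214,239),(297,235),(381,233),(465,231),(550,229)]: print('nose',px2w(s,*P(*q),.019)[:2])
E
```

```text
shelfL [ 0.54172381 -0.11468557]
shelfR [0.53381739 0.24159084]
topL [ 0.59394426 -0.10999692]
topR [0.58694829 0.24125922]
botR [0.755742   0.25305258]
[0.675294   0.07070709 0.02200286] [-0.8  0.3  6.1 -0.4 -0.4  0.4]
dial 0.06 [ 0.67890566  0.06668398  0.04492883 -0.0214146 ] 0.00019442124815893802
dial 0.065 [ 0.67700865  0.06692849  0.04435892 -0.0214146 ] 0.0001919550658215502
dial 0.07 [ 0.67511164  0.067173    0.04378901 -0.0214146 ] 0.0001894888827810165
line [0.67585194 0.07068303 0.104     ] [0.66802851 0.09002466 0.104     ] 1.186428240393061
green fin top corners z.065 [array([0.54825907, 0.1690059 ]), array([0.54806988, 0.18792795]), array([0.5782568 , 0.19087439]), array([0.57840292, 0.17072553])]
green blade tail corners z.015 [array([0.54547686, 0.15726784]), array([0.54408006, 0.20802879])]
tray [array([0.46129127, 0.34398799]), array([0.6359156 , 0.34037346])]
nose [ 0.59332394 -0.09333267]
nose [ 0.59001734 -0.01398231]
nose [0.58829967 0.06452319]
nose [0.58626687 0.14255813]
nose [0.58387754 0.22215397]
```

move_arm:
  commands: "-38 -10 40 0 0 10 1;-76 -19 80 0 0 20 1;-76 -19 110 0 0 30 1;-76 -19 120 0 0 40 1;-76 -19 130 0 0 50 1"

```text
t: 3.32
tcp_pos: [0.6776, 0.0665, 0.1481]
tool_rot: [0.425, 0.905, -0.0, -0.0]
force: [-0.2, -0.5, -0.1]
finger_gap: 1.003
gripper_force: 0.0
```

move_arm:
  commands: "0 0 0 0 0 10 1;0 0 0 0 0 17.6 1;0 0 0 0 0 17.6 1;0 0 0 0 0 17.6 1;0 0 0 0 0 17.6 1"

```text
t: 3.95
tcp_pos: [0.6779, 0.0662, 0.1491]
tool_rot: [0.556, 0.831, 0.0, 0.0]
force: [-1.0, -0.8, 0.3]
finger_gap: 1.001
gripper_force: 0.0
```

```bash
python3 - <<'E'
from h import *
st()
E
```

```text
t 3.95 tcp [0.6779 0.0662 0.1491] x [-0.382  0.924 -0.   ] y [0.924 0.382 0.   ] F [-1.  -0.8  0.3] gap 1.001278858279799 q [-0.07  0.66  1.33 -0.    1.16 -0.46]
```

move_arm:
  commands: "0 0 40 0 0 0 1;0 0 68 0 0 0 1;0 0 68 0 0 0 1;0 0 68 0 0 0 -1;0 0 68 0 0 0 -1"
  grip_force: 30

```text
t: 4.58
tcp_pos: [0.6793, 0.0661, 0.0828]
tool_rot: [0.556, 0.831, 0.001, 0.001]
force: [-0.0, -0.8, -0.7]
finger_gap: 0.603
gripper_force: 0.0
```

move_arm:
  commands: "0 0 0 0 0 0 -1;0 0 0 0 0 0 -1;0 0 0 0 0 0 -1;0 0 0 0 0 0 -1;0 0 0 0 0 0 -1"

```text
t: 5.2
tcp_pos: [0.6779, 0.0662, 0.081]
tool_rot: [0.556, 0.831, -0.0, -0.0]
force: [1.1, -0.1, 0.1]
finger_gap: -0.001
gripper_force: 0.0
```

The gripper shut on nothing (gap 0), so I need another look before going on.

```bash
python3 - <<'E'
from h import *
s=snap('scene','s2'); snap('wrist','w2')
im=cv2.imread('pics/w2.png'); a=cv2.resize(im,(400,300)); b=cv2.resize(cv2.imread('pics/s2.png')[190:290,285:405],(400,333),interpolation=cv2.INTER_CUBIC)
cv2.imwrite('pics/m2.png',np.vstack([cv2.resize(im[120:420,:],(560,300)),np.hstack([cv2.resize(b,(360,300)),np.zeros((300,200,3),np.uint8)])]))
E
```

```text
(no output)
```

View pics/m2.png

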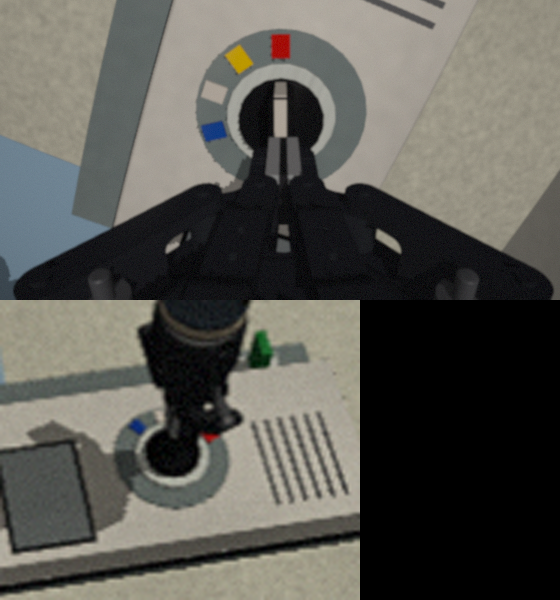

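```bash
python3 - <<'E'
from h import *
s=load('w2'); ps=st()
T=np.array(s['pose']);print(np.round(T,3).tolist())
for p in [(.678,.0662,.081),(.678,.0662,.104),(.678,.0662,.074),(.678-.382*.025,.0662+.924*.025,.104),(.678-.382*.025,.0662+.924*.025,.074)]: print(p,w2px(s,p))
im=cv2.imread('pics/w2.png')
cv2.imwrite('pics/m3.png',cv2.resize(im[180:400,180:390],(573,600),interpolation=cv2.INTER_CUBIC))
E
```

```text
t 5.3 tcp [0.6779 0.0662 0.0809] x [-0.381  0.925  0.   ] y [ 0.925  0.381 -0.   ] F [ 0.2  0.5 -0.4] gap -0.0033172415312752042 q [-0.07  0.74  1.38 -0.    1.03 -0.46]
[[0.925, 0.365, 0.108, 0.651], [0.381, -0.886, -0.265, 0.133], [-0.001, 0.286, -0.958, 0.256], [0.0, 0.0, 0.0, 1.0]]
(0.678, 0.0662, 0.081) [281.98568219 247.9160629 ]
(0.678, 0.0662, 0.104) [281.81469959 265.28872762]
(0.678, 0.0662, 0.074) [282.03016417 243.40091863]
(0.6684500000000001, 0.08929999999999999, 0.104) [281.69207167 218.33731508]
(0.6684500000000001, 0.08929999999999999, 0.074) [281.93583765 202.74389144]
```

View pics/m3.png

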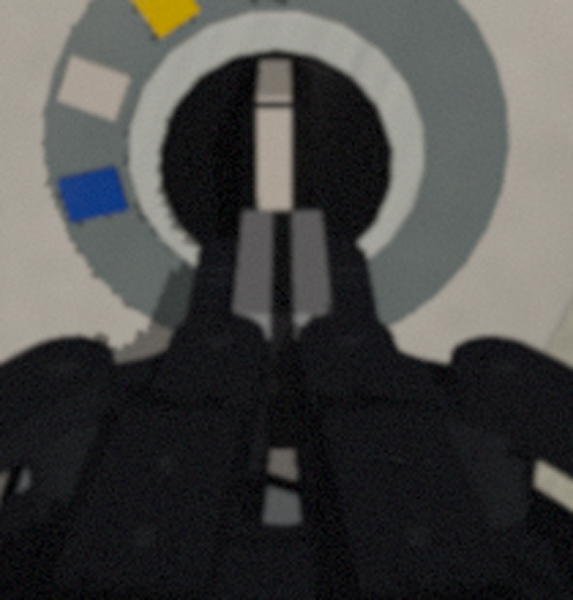

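The pads straddle the bar in the picture, so the zero gap reading looks like the sensor rather than a miss. A small turn will show whether the bar follows.

move_arm:
  commands: "0 0 0 0 0 -5 -1;0 0 0 0 0 -10 -1;0 0 0 0 0 -10 -1;0 0 0 0 0 -10 -1;0 0 0 0 0 -10 -1"

```text
t: 5.92
tcp_pos: [0.6779, 0.0662, 0.081]
tool_rot: [0.482, 0.876, 0.0, -0.0]
force: [-0.0, -0.3, -0.0]
finger_gap: -0.002
gripper_force: 0.0
```

```bash
python3 - <<'E'
from h import *
p=st(); print(p['ft_torque'],p['gripper_force'])
s=snap('wrist','w3'); 
im=cv2.imread('pics/w3.png')
cv2.imwrite('pics/m4.png',cv2.resize(im[180:400,180:390],(573,600),interpolation=cv2.INTER_CUBIC))
E
```

```text
t 5.925 tcp [0.6779 0.0662 0.081 ] x [-0.535  0.845  0.   ] y [ 0.845  0.535 -0.   ] F [-0.  -0.3 -0. ] gap -0.002106533632921156 q [-0.07  0.74  1.38  0.    1.03 -0.63]
[-0.0103828  -0.03748345 -0.03735153] 0.0
```

View pics/m4.png

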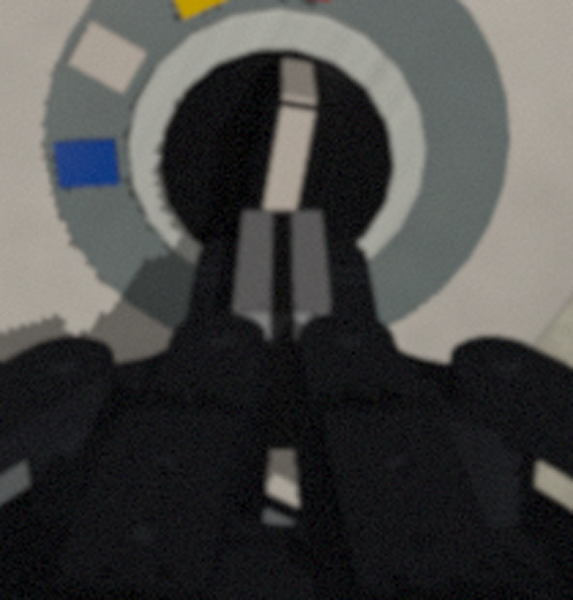

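The bar stayed on red while the jaws closed to 0. The tip edge in the picture (crop row 210) also projects to about z 0.115, not 0.081. So the real fingertips may sit above the bar, higher than telemetry says. I'll probe gently downward with the fingers shut to find the true tip height.

move_arm:
  commands: "0 0 1 0 0 5 -1;0 0 2 0 0 10 -1;0 0 3 0 0 10 -1;0 0 4 0 0 10 -1;0 0 4 0 0 10 -1"

```text
t: 6.6
tcp_pos: [0.6778, 0.0662, 0.0769]
tool_rot: [0.556, 0.831, -0.0, -0.0]
force: [0.7, -0.0, 0.1]
finger_gap: 0.001
gripper_force: 0.0
```

move_arm:
  commands: "0 0 1 0 0 0 -1;0 0 2 0 0 0 -1;0 0 3 0 0 0 -1;0 0 3 0 0 0 -1;0 0 3 0 0 0 -1"

```text
t: 7.22
tcp_pos: [0.6779, 0.0662, 0.074]
tool_rot: [0.556, 0.831, -0.0, -0.0]
force: [-1.0, -0.5, 0.7]
finger_gap: 0.002
gripper_force: 0.0
```

move_arm:
  commands: "0 0 1 0 0 0 -1;0 0 2 0 0 0 -1;0 0 3 0 0 0 -1;0 0 3 0 0 0 -1;0 0 3 0 0 0 -1"

```text
t: 7.85
tcp_pos: [0.678, 0.0662, 0.0718]
tool_rot: [0.556, 0.831, 0.0, 0.0]
force: [-2.1, 0.1, 5.3]
finger_gap: 0.0
gripper_force: 2.7
```

move_arm:
  commands: "0 0 1 0 0 0 -1;0 0 2 0 0 0 -1;0 0 3 0 0 0 -1;0 0 3 0 0 0 -1;0 0 3 0 0 0 -1"

```text
t: 8.48
tcp_pos: [0.6782, 0.0662, 0.0716]
tool_rot: [0.556, 0.831, 0.0, 0.001]
force: [-5.8, -0.2, 17.8]
finger_gap: -0.003
gripper_force: 8.6
```

Contact came at telemetry z ≈ 0.072 with the fingers on top of the bar, which is really at 0.104. So the true tip is about 32 mm above the telemetry TCP, matching the camera estimate, and I'll correct every height by that. Next: lift, open, and descend properly.

move_arm:
  commands: "0 0 -6 0 0 0 -1;0 0 -12 0 0 0 1;0 0 -12 0 0 0 1;0 0 -12 0 0 0 1;0 0 -12 0 0 0 1"

```text
t: 9.1
tcp_pos: [0.6776, 0.0662, 0.0794]
tool_rot: [0.556, 0.831, -0.0, -0.0]
force: [0.1, 0.3, -0.5]
finger_gap: 0.846
gripper_force: 0.0
```

move_arm:
  commands: "0 0 0 0 0 0 1;0 0 8 0 0 0 1;0 0 16 0 0 0 1;0 0 24 0 0 0 1;0 0 32 0 0 0 1"

```text
t: 9.72
tcp_pos: [0.6777, 0.0662, 0.0472]
tool_rot: [0.556, 0.831, -0.0, -0.0]
force: [0.9, 0.0, -0.4]
finger_gap: 0.998
gripper_force: 0.0
```

move_arm:
  commands: "0 0 0 0 0 0 -1;0 0 0 0 0 0 -1;0 0 0 0 0 0 -1;0 0 0 0 0 0 -1;0 0 0 0 0 0 -1"

```text
t: 10.35
tcp_pos: [0.6767, 0.0656, 0.0486]
tool_rot: [0.556, 0.831, -0.001, -0.001]
force: [-4.9, -2.8, 4.9]
finger_gap: 0.158
gripper_force: 33.6
```

move_arm:
  commands: "0 0 0 0 0 0 -1;0 0 0 0 0 0 -1;0 0 0 0 0 0 -1;0 0 0 0 0 0 -1;0 0 0 0 0 0 -1"

```text
t: 10.98
tcp_pos: [0.6767, 0.0656, 0.0486]
tool_rot: [0.556, 0.831, -0.001, -0.001]
force: [-4.9, -3.7, 4.4]
finger_gap: 0.159
gripper_force: 33.7
```

Gripped (gap 0.158 × 85 ≈ 13.5 mm). Now I'll turn it counter-clockwise by 69°.

move_arm:
  commands: "0 0 0 0 0 -10 -1;0 0 0 0 0 -20 -1;0 0 0 0 0 -30 -1;0 0 0 0 0 -40 -1;0 0 0 0 0 -50 -1"

```text
t: 11.6
tcp_pos: [0.6768, 0.0665, 0.0488]
tool_rot: [0.151, 0.989, 0.0, -0.001]
force: [-4.5, 0.2, 5.8]
finger_gap: 0.158
gripper_force: 37.3
```

move_arm:
  commands: "0 0 0 0 0 -10 -1;0 0 0 0 0 -19 -1;0 0 0 0 0 -19 -1;0 0 0 0 0 -19 -1;0 0 0 0 0 -19 -1"

```text
t: 12.22
tcp_pos: [0.6769, 0.0667, 0.0487]
tool_rot: [-0.012, 1.0, 0.0, -0.001]
force: [-4.1, 0.1, 5.7]
finger_gap: 0.162
gripper_force: 14.7
```

move_arm:
  commands: "0 0 0 0 0 0 1;0 0 0 0 0 0 1;0 0 0 0 0 0 1;0 0 -20 0 0 0 1;0 0 -50 0 0 0 1"

```text
t: 12.85
tcp_pos: [0.6775, 0.0662, 0.0986]
tool_rot: [-0.012, 1.0, 0.0, -0.001]
force: [-0.2, 0.6, 0.2]
finger_gap: 0.997
gripper_force: 0.0
```

move_arm:
  commands: "25 0 -50 0 0 0 1;50 15 -100 0 0 0 1;80 20 -150 0 0 0 1;80 20 -150 0 0 0 1;80 20 -150 0 0 0 1"

```text
t: 13.48
tcp_pos: [0.5977, 0.0842, 0.249]
tool_rot: [-0.012, 1.0, -0.0, 0.001]
force: [-0.0, -0.4, 0.1]
finger_gap: 0.996
gripper_force: 0.0
```

```bash
python3 - <<'E'
from h import *
s=snap('wrist','w5'); st(); snap('scene','s5')
im=cv2.imread('pics/w5.png'); cv2.imwrite('pics/w5b.png',cv2.resize(im,(800,600),interpolation=cv2.INTER_CUBIC))
E
```

```text
t 13.525 tcp [0.5973 0.0841 0.2477] x [-1.    -0.024  0.001] y [-0.024  1.    -0.   ] F [ 0.8 -0.4  0.2] gap 1.0001159060549707 q [-0.05  0.45  1.43 -0.    1.26 -1.64]
```

View pics/w5b.png

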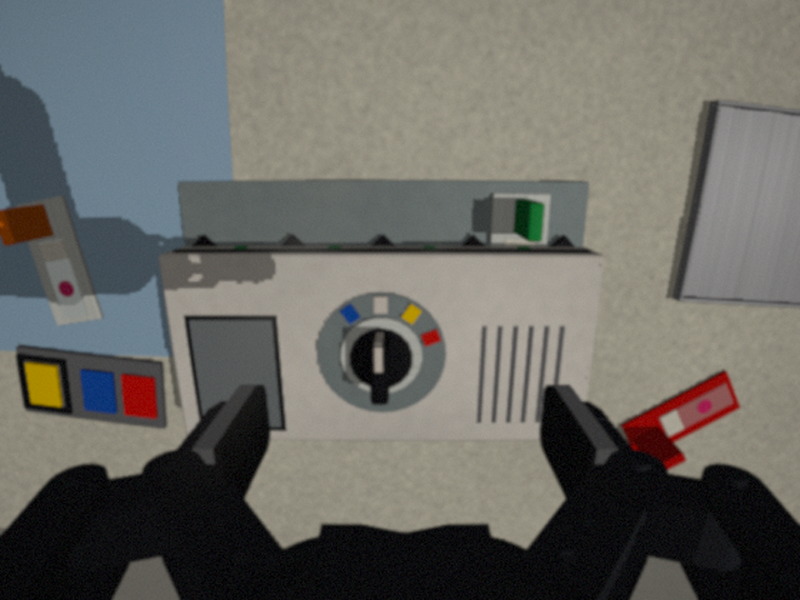

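w5: the dial's white line (379,350) points at the white mark (380,305), so white is set. Next is the green-finned paddle in bay 4 at (530,220).

move_arm:
  commands: "8 35 60 0 0 0 1;16 70 100 0 0 0 1;31 101 140 0 0 0 1;31 101 180 0 0 0 1;31 101 180 0 0 0 1"
  grip_force: 50

```text
t: 14.2
tcp_pos: [0.5604, 0.1841, 0.0634]
tool_rot: [-0.012, 1.0, -0.001, -0.005]
force: [-0.9, -0.1, 0.5]
finger_gap: 1.005
gripper_force: 0.0
```

```bash
python3 - <<'E'
from h import *
st(); s=load('w5'); k=.7; P=lambda u,v:(u*k,v*k)
print('tray',[px2w(s,*P(*p),.012)[:2] for p in[(714,102),(680,298)]])
print('shelf',[px2w(s,*P(*p),.01)[:2] for p in[(179,182),(587,181)]],'top',[px2w(s,*P(*p),.06)[:2] for p in[(162,254),(601,254)]])
print('green right top edge',[px2w(s,*P(*p),.065)[:2] for p in[(542,200),(543,240)]],'tail',[px2w(s,*P(*p),.015)[:2] for p in[(492,195),(550,195)]])
s=load('scene0'); print('purple',px2w(s,380,150,.005), px2w(s,380,162,.005))
E
```

```text
t 14.2 tcp [0.5604 0.1841 0.0634] x [-1.    -0.025  0.011] y [-0.025  1.    -0.001] F [-0.9 -0.1  0.5] gap 1.0046457473330523 q [ 0.13  0.67  1.62 -0.    0.86 -1.47]
tray [array([0.46138286, 0.34435576]), array([0.63478974, 0.34394571])]
shelf [array([ 0.54117376, -0.11419444]), array([0.53238794, 0.24118952])] top [array([ 0.59568718, -0.11031006]), array([0.58749629, 0.24052522])]
green right top edge [array([0.54676433, 0.18709513]), array([0.57710376, 0.19095683])] tail [array([0.54692159, 0.15803355]), array([0.54526625, 0.20825219])]
purple [0.30435726 0.28685521 0.005     ] [0.35716331 0.27246174 0.005     ]
```

move_arm:
  commands: "0 0 0 0 0 0 1;0 0 35 0 0 0 1;0 0 70 0 0 0 1;0 0 72 0 0 0 1;0 0 72 0 0 0 1"

```text
t: 14.82
tcp_pos: [0.5658, 0.1843, -0.0022]
tool_rot: [-0.012, 1.0, 0.0, 0.002]
force: [0.0, 0.9, -0.1]
finger_gap: 0.998
gripper_force: 0.0
```

move_arm:
  commands: "0 0 0 0 0 0 -1;0 0 0 0 0 0 -1;0 0 0 0 0 0 -1;0 0 0 0 0 0 -1;0 0 0 0 0 0 -1"

```text
t: 15.45
tcp_pos: [0.5641, 0.1845, -0.0037]
tool_rot: [-0.012, 1.0, 0.0, 0.0]
force: [0.1, -0.5, 2.3]
finger_gap: 0.134
gripper_force: 49.1
```

move_arm:
  commands: "10 0 -1 0 0 0 -1;35 0 -1 0 0 0 -1;65 0 -1 0 0 0 -1;95 0 -1 0 0 0 -1;95 0 -1 0 0 0 -1"

```text
t: 16.08
tcp_pos: [0.4646, 0.1819, -0.003]
tool_rot: [-0.013, 1.0, -0.0, -0.003]
force: [-0.0, -0.3, -0.0]
finger_gap: 0.134
gripper_force: 48.6
```

move_arm:
  commands: "0 0 -30 0 0 0 -1;0 0 -70 0 0 0 -1;0 40 -80 0 0 0 -1;-10 90 -80 0 0 0 -1;-20 140 -80 0 0 0 -1"

```text
t: 16.7
tcp_pos: [0.4873, 0.3242, 0.0776]
tool_rot: [-0.012, 1.0, 0.0, 0.001]
force: [0.3, 0.6, -0.4]
finger_gap: 0.137
gripper_force: 48.9
```

```bash
python3 - <<'E'
from h import *
st(); s=snap('scene','s6')
cv2.imwrite('pics/s6b.png',cv2.resize(s['image'][130:290,330:490,::-1],(600,600),interpolation=cv2.INTER_CUBIC))
E
```

```text
t 16.7 tcp [0.4873 0.3242 0.0776] x [-1.    -0.024 -0.002] y [-0.024  1.     0.001] F [ 0.3  0.6 -0.4] gap 0.13730029742642866 q [ 0.4   0.64  1.64 -0.    0.86 -1.2 ]
```

move_arm:
  commands: "-12 50 0 0 0 0 -1;-23 98 0 0 0 0 -1;-23 98 20 0 0 0 -1;-23 98 45 0 0 0 -1;-23 98 65 0 0 0 -1"

```text
t: 17.38
tcp_pos: [0.5056, 0.4198, 0.01]
tool_rot: [-0.012, 1.0, -0.001, -0.001]
force: [-0.2, -0.0, -1.0]
finger_gap: 0.13
gripper_force: 49.3
```

move_arm:
  commands: "0 0 8 0 0 0 -1;0 0 15 0 0 0 -1;0 0 20 0 0 0 -1;0 0 21.5 0 0 0 -1;0 0 21.5 0 0 0 -1"

```text
t: 18.0
tcp_pos: [0.5064, 0.4213, -0.0091]
tool_rot: [-0.012, 1.0, 0.0, 0.0]
force: [0.3, -0.4, -0.3]
finger_gap: 0.13
gripper_force: 49.3
```

move_arm:
  commands: "0 0 0 0 0 0 1;0 0 0 0 0 0 1;0 0 0 0 0 0 1;0 0 -40 0 0 0 1;0 0 -90 0 0 0 1"

```text
t: 18.62
tcp_pos: [0.5052, 0.4204, 0.0801]
tool_rot: [-0.012, 1.0, -0.001, -0.002]
force: [0.8, 0.1, -0.3]
finger_gap: 1.0
gripper_force: 0.0
```

move_arm:
  commands: "0 -30 -50 0 0 0 1;0 -80 -85 0 0 0 1;0 -135 -110 0 0 0 1;0 -190 -130 0 0 0 1;0 -250 -150 0 0 0 1"

```text
t: 19.25
tcp_pos: [0.5122, 0.1703, 0.2313]
tool_rot: [-0.013, 1.0, 0.0, 0.001]
force: [0.3, -0.8, -0.8]
finger_gap: 1.0
gripper_force: 0.0
```

move_arm:
  commands: "10 -60 0 0 0 0 1;20 -120 0 0 0 0 1;30 -180 0 0 0 0 1;40 -240 0 0 0 0 1;50 -300 0 0 0 0 1"

```text
t: 19.88
tcp_pos: [0.4692, -0.1312, 0.2307]
tool_rot: [-0.012, 1.0, -0.0, 0.001]
force: [0.4, 0.5, 0.3]
finger_gap: 1.0
gripper_force: 0.0
```

move_arm:
  commands: "0 -60 0 0 0 0 1;0 -120 0 0 0 0 1;0 -165 0 0 0 0 1;0 -165 0 0 0 0 1;0 -165 0 0 0 0 1"

```text
t: 20.5
tcp_pos: [0.4731, -0.2934, 0.23]
tool_rot: [-0.012, 1.0, 0.001, -0.0]
force: [-0.9, 0.3, -0.2]
finger_gap: 1.003
gripper_force: 0.0
```

```bash
python3 - <<'E'
from h import *
st(); s=snap('wrist','w7'); b=snap('scene','s7')
a=cv2.resize(s['image'][:,:,::-1],(800,600),interpolation=cv2.INTER_CUBIC)
t=cv2.resize(b['image'][160:240,360:490,::-1],(325,200),interpolation=cv2.INTER_CUBIC)
a[400:600,475:800]=t
cv2.imwrite('pics/w7b.png',a)
E
```

```text
t 20.5 tcp [ 0.4731 -0.2934  0.23  ] x [-1.    -0.024  0.001] y [-0.024  1.     0.001] F [-0.9  0.3 -0.2] gap 1.0026573713426603 q [-0.76  0.4   1.57  0.    1.18 -2.35]
```

View pics/w7b.png

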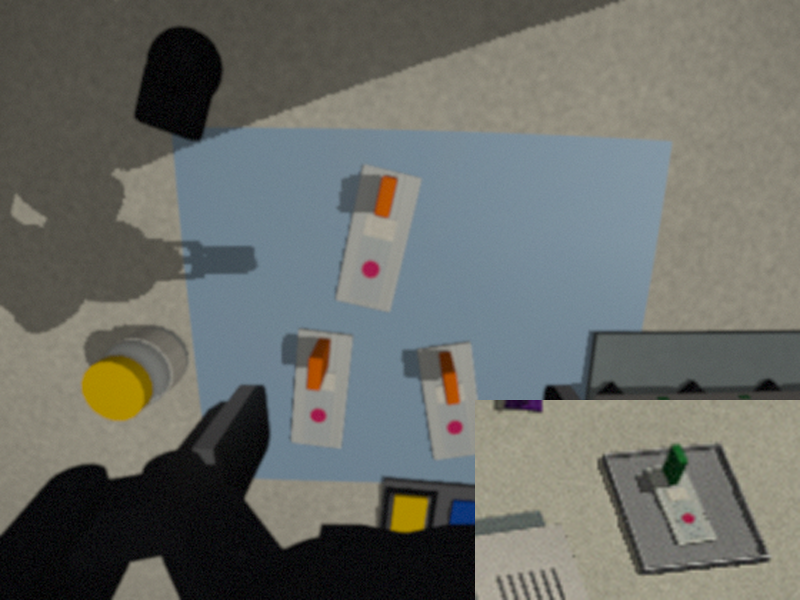

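w7: new paddles A (fin (385,195)), B (318,365) and C (448,375) lie on the mat, unmoved. The inset shows the green paddle flat in the tray.

```bash
python3 - <<'E'
from h import *
s=load('w7'); k=.7
o=[(-.06,-.025,.005),(-.06,.025,.005),(.06,.025,.005),(.06,-.025,.005)]
for n,p in dict(A=[(363,165),(421,178),(389,310),(337,299)],B=[(299,329),(352,335),(342,447),(291,441)],C=[(418,347),(472,343),None,(434,459)]).items():
    oo=[a for a,q in zip(o,p) if q]; q=[np.array(q)*k for q in p if q]
    x,r=fit(s,oo,q,[.5,-.3,0],0)
    f=x[:2]-.041*np.array([np.cos(x[2]),np.sin(x[2])]); print(n,np.round(x,4),'yaw deg',np.degrees(x[2]).round(1),'fin',f.round(4),r)
    print('  fin top',w2px(s,[*f,.055])/k)
E
```

```text
A [ 0.4623 -0.3169 -0.2055] yaw deg -11.8 fin [ 0.4222 -0.3085] [-0.2 -1.2  0.5 -0.4  0.7  1.5 -1.3  0.6]
  fin top [384.9862671 196.718316 ]
B [ 0.6054 -0.3691 -0.1036] yaw deg -5.9 fin [ 0.5647 -0.3648] [-0.6 -0.7  0.7 -0.3 -0.3  0.6  0.2  0.6]
  fin top [314.10579264 373.55941408]
C [ 0.6155 -0.244   0.1618] yaw deg 9.3 fin [ 0.575  -0.2506] [ 0.1  0.9  0.2 -1.3 -0.3  0.1]
  fin top [452.87028946 388.04795702]
```

move_arm:
  commands: "17 -5 50 0 0 5 1;34 -10 90 0 0 10 1;51 -14 130 0 0 13.2 1;51 -14 165 0 0 13.2 1;51 -14 165 0 0 13.2 1"

```text
t: 21.22
tcp_pos: [0.4217, -0.3067, 0.0636]
tool_rot: [0.102, 0.995, 0.002, -0.002]
force: [-0.1, -0.7, 0.6]
finger_gap: 1.003
gripper_force: 0.0
```

```bash
cat >> h.py <<'E'
def orange(s):
    h=cv2.cvtColor(s['image'],cv2.COLOR_RGB2HSV); m=cv2.inRange(h,(4,150,80),(16,255,255))
    n,_,stt,c=cv2.connectedComponentsWithStats(m)
    return [(stt[i,4],c[i].round(1).tolist()) for i in range(1,n) if stt[i,4]>15]
E
python3 - <<'E'
from h import *
print(orange(load('scene0')));print(orange(load('s7'))); st()
E
```

```text
[(np.int32(63), [205.7, 190.7]), (np.int32(47), [226.6, 229.2]), (np.int32(71), [188.0, 231.6])]
[(np.int32(72), [205.5, 191.3]), (np.int32(55), [226.8, 230.5]), (np.int32(81), [188.0, 232.3])]
t 21.225 tcp [ 0.4217 -0.3067  0.0636] x [-0.979  0.203  0.005] y [0.203 0.979 0.004] F [-0.1 -0.7  0.6] gap 1.0030539611208402 q [-0.84  0.6   1.8   0.    0.74 -2.21]
```

move_arm:
  commands: "0 -1 25 0 0 0 1;0 -1 55 0 0 0 1;0 -1 77 0 0 0 1;0 -1 77 0 0 0 1;0 -1 77 0 0 0 1"

```text
t: 21.85
tcp_pos: [0.424, -0.311, -0.0101]
tool_rot: [0.102, 0.995, -0.001, 0.001]
force: [-0.0, -0.7, 0.1]
finger_gap: 1.001
gripper_force: 0.0
```

move_arm:
  commands: "0 0 0 0 0 0 -1;0 0 0 0 0 0 -1;0 0 0 0 0 0 -1;0 0 0 0 0 0 -1;0 0 0 0 0 0 -1"

```text
t: 22.48
tcp_pos: [0.4229, -0.3105, -0.0115]
tool_rot: [0.103, 0.995, -0.0, 0.0]
force: [-0.2, 0.7, 3.6]
finger_gap: 0.136
gripper_force: 49.8
```

```bash
python3 - <<'E'
from h import *
st()
E
```

```text
t 22.475 tcp [ 0.4229 -0.3105 -0.0115] x [-0.979  0.205 -0.   ] y [ 0.205  0.979 -0.   ] F [-0.2  0.7  3.6] gap 0.13649607280648735 q [-0.85  0.74  1.83  0.    0.57 -2.21]
```

move_arm:
  commands: "0 10 -40 0 0 0 -1;6 55 -40 0 0 0 -1;12 105 -40 0 0 0 -1;19 155 -40 0 0 0 -1;26 205 -40 0 0 0 -1"
  grip_force: 60

```text
t: 23.1
tcp_pos: [0.4392, -0.1031, 0.0281]
tool_rot: [0.103, 0.995, 0.0, -0.0]
force: [1.5, 0.4, -1.9]
finger_gap: 0.133
gripper_force: 58.6
```

move_arm:
  commands: "6 50 0 0 0 -5 -1;13 100 0 0 0 -10 -1;20 150 0 0 0 -13 -1;26 206 0 0 0 -13 -1;26 206 0 0 0 -13 -1"

```text
t: 23.72
tcp_pos: [0.4555, 0.106, 0.0281]
tool_rot: [-0.014, 1.0, 0.0, 0.0]
force: [-0.6, -0.7, -1.2]
finger_gap: 0.131
gripper_force: 58.8
```

```bash
cat >> h.py <<'E'
def bay(n,back,und,gz):
    """tool shift (mm) from measured pose to fin pose 'back' m before home in bay n, underside height und, gz = telemetry z at underside 0"""
    yl=[-.12,-.04,.04,.12][n-1]; c,q=np.cos(.0215),np.sin(.0215); xl=-.110-back
    p=np.array([.677+c*xl-q*yl,.0668+q*xl+c*yl,gz+und]); s=st(); r=R.from_quat(s['tool_rot']).as_matrix()
    print('shift mm',np.round(r.T@(p-s['tcp_pos'])*1000,1),'turn deg',round(np.degrees(np.arctan2(r[1,0],-r[0,0])+.0215)*-1,2))
E
python3 - <<'E'
from h import *
bay(3,.11,.012,-.0115); print(orange(snap('scene','s8')))
E
```

```text
t 23.725 tcp [0.4555 0.106  0.0281] x [-1.    -0.028 -0.   ] y [-0.028  1.     0.   ] F [-0.6 -0.7 -1.2] gap 0.13053495858496875 q [-0.01  0.63  1.96  0.    0.55 -1.61]
shift mm [-0.5 -4.  27.6] turn deg 0.37
[(np.int32(36), [340.6, 177.8]), (np.int32(54), [226.8, 230.5]), (np.int32(79), [188.0, 232.3])]
```

move_arm:
  commands: "0 -4 10 0 0 0.4 -1;0 -4 20 0 0 0.4 -1;0 -4 27.5 0 0 0.4 -1;-10 -4 27.5 0 0 0.4 -1;-30 -4 27.5 0 0 0.4 -1"

```text
t: 24.4
tcp_pos: [0.486, 0.0988, 0.0005]
tool_rot: [-0.007, 1.0, 0.0, -0.001]
force: [-0.4, 0.4, -0.4]
finger_gap: 0.134
gripper_force: 58.9
```

move_arm:
  commands: "-15 0 0 0 0 0 -1;-30 0 0 0 0 0 -1;-45 0 0 0 0 0 -1;-60 0 0 0 0 0 -1;-70 0 0 0 0 0 -1"

```text
t: 25.02
tcp_pos: [0.5544, 0.1016, 0.0003]
tool_rot: [-0.007, 1.0, 0.001, -0.002]
force: [-3.6, 5.6, -0.7]
finger_gap: 0.132
gripper_force: 59.0
```

```bash
python3 - <<'E'
from h import *
bay(3,0,.012,-.0115)
E
```

```text
t 25.025 tcp [5.544e-01 1.016e-01 3.000e-04] x [-1.    -0.014  0.005] y [-0.014  1.     0.002] F [-3.6  5.6 -0.7] gap 0.13180704905062143 q [-0.02  0.74  1.72  0.    0.68 -1.61]
shift mm [-11.8   2.6  -0.2] turn deg -0.41
```

move_arm:
  commands: "0 1.5 0 0 0 -0.4 -1;-4 2.5 0 0 0 -0.4 -1;-8 2.5 0 0 0 -0.4 -1;-11 2.5 0 0 0 -0.4 -1;-13 2.5 0 0 0 -0.4 -1"

```text
t: 25.65
tcp_pos: [0.5669, 0.1026, 0.0005]
tool_rot: [-0.01, 1.0, -0.0, -0.002]
force: [-5.7, -0.1, 1.6]
finger_gap: 0.131
gripper_force: 59.3
```

```bash
python3 - <<'E'
from h import *
bay(3,0,.012,-.0115)
E
```

```text
t 25.65 tcp [5.669e-01 1.026e-01 5.000e-04] x [-1.    -0.021  0.005] y [-0.021  1.     0.   ] F [-5.7 -0.1  1.6] gap 0.13085832710785328 q [-0.01  0.75  1.69 -0.    0.7  -1.61]
shift mm [0.7 1.8 0. ] turn deg -0.05
```

move_arm:
  commands: "-1 0.5 0.5 0 0 0 -1;-2 0.5 0.5 0 0 0 -1;-3 0.5 0.5 0 0 0 -1;-4 0.5 0.5 0 0 0 -1;-4 0.5 0.5 0 0 0 -1"

```text
t: 26.28
tcp_pos: [0.5667, 0.1033, -0.0004]
tool_rot: [-0.011, 1.0, -0.0, -0.006]
force: [-9.6, -1.4, 4.7]
finger_gap: 0.129
gripper_force: 59.6
```

move_arm:
  commands: "3 0 0 0 0 0 -1;3 0 0 0 0 0 1;3 0 0 0 0 0 1;3 0 0 0 0 0 1;3 0 0 0 0 0 1"

```text
t: 26.9
tcp_pos: [0.5707, 0.1033, 0.0005]
tool_rot: [-0.01, 1.0, -0.0, 0.001]
force: [-0.0, -0.1, 0.6]
finger_gap: 0.959
gripper_force: 0.0
```

move_arm:
  commands: "0 0 -30 0 0 0 1;0 0 -80 0 0 0 1;0 -40 -100 0 0 0 1;0 -90 -100 0 0 0 1;0 -145 -100 0 0 0 1"

```text
t: 27.52
tcp_pos: [0.5736, -0.0426, 0.1011]
tool_rot: [-0.011, 1.0, -0.0, 0.001]
force: [0.2, -0.4, -0.5]
finger_gap: 0.998
gripper_force: 0.0
```

```bash
cat >> h.py <<'E'
def to(p,yaw):
    s=st(); r=R.from_quat(s['tool_rot']).as_matrix()
    print('shift mm',np.round(r.T@(np.array(p)-s['tcp_pos'])*1000,1),'turn deg',round(-np.degrees(np.arctan2(r[1,0],-r[0,0])+yaw),2))
E
python3 - <<'E'
from h import *
to([.575,-.2506,.06],.1618); s=snap('scene','s9');print(orange(s))
cv2.imwrite('pics/s9b.png',cv2.resize(s['image'][160:300,180:420,::-1],(800,467),interpolation=cv2.INTER_CUBIC))
E
```

```text
t 27.525 tcp [ 0.5736 -0.0426  0.1011] x [-1.    -0.022 -0.002] y [-0.022  1.    -0.   ] F [ 0.2 -0.4 -0.5] gap 0.9981152185132108 q [-0.27  0.59  1.65  0.    0.9  -1.86]
shift mm [   3.3 -207.9   41.2] turn deg -7.98
[(np.int32(39), [346.0, 209.0]), (np.int32(56), [227.0, 231.1]), (np.int32(55), [187.1, 232.2])]
```

View pics/s9b.png

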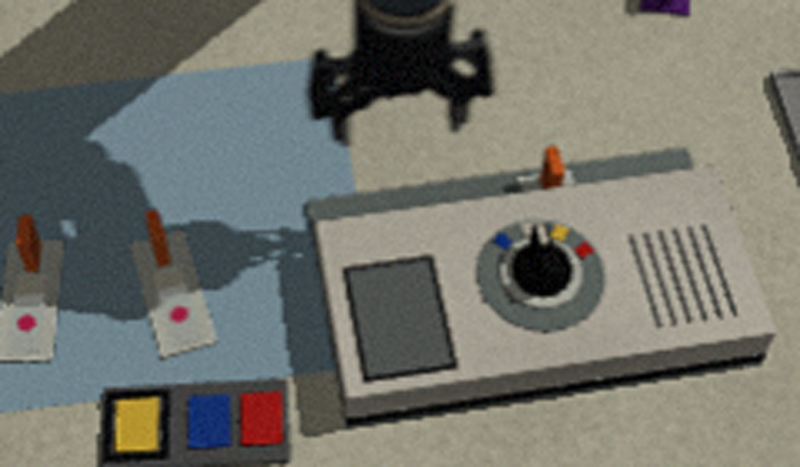

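s9: paddle A stands in bay 3 (fin (553,165)), the dial is still at white, and B (28,240) and C (157,238) are unmoved.

move_arm:
  commands: "0 -50 0 0 0 -4 1;1 -100 0 0 0 -8 1;2 -150 0 0 0 -8 1;3 -208 20 0 0 -8 1;3 -208 40 0 0 -8 1"

```text
t: 28.2
tcp_pos: [0.5756, -0.2553, 0.0604]
tool_rot: [-0.078, 0.997, -0.002, 0.002]
force: [-0.0, 0.5, 0.8]
finger_gap: 1.002
gripper_force: 0.0
```

```bash
python3 - <<'E'
from h import *
to([.575,-.2506,-.0125],.1618); s=load('s9'); print(w2px(s,[.5661,.1044,.065]),w2px(s,[.5661,.1044,.04]))
E
```

```text
t 28.2 tcp [ 0.5756 -0.2553  0.0604] x [-0.988 -0.155 -0.003] y [-0.155  0.988 -0.004] F [-0.   0.5  0.8] gap 1.001904984890462 q [-0.59  0.71  1.53 -0.    0.9  -2.32]
shift mm [ 0.1  5.  72.9] turn deg -0.38
[346.78781497 208.09755285] [345.8553276  212.87509312]
```

move_arm:
  commands: "0 0 15 0 0 -0.3 1;0 0 40 0 0 -0.3 1;0 0 60 0 0 -0.3 1;0 0 60 0 0 -0.3 1;0 0 60 0 0 -0.3 1"

```text
t: 28.82
tcp_pos: [0.575, -0.2495, 0.0008]
tool_rot: [-0.083, 0.997, -0.0, 0.0]
force: [0.9, -0.2, 0.1]
finger_gap: 0.999
gripper_force: 0.0
```

```bash
python3 - <<'E'
from h import *
to([.575,-.2506,-.0125],.1618)
E
```

```text
t 28.825 tcp [ 0.575  -0.2495  0.0008] x [-0.986 -0.166 -0.001] y [-0.166  0.986 -0.001] F [ 0.9 -0.2  0.1] gap 0.999161551461723 q [-0.59  0.79  1.56 -0.    0.79 -2.32]
shift mm [ 0.2 -1.1 13.3] turn deg 0.27
```

move_arm:
  commands: "0 -1 6 0 0 0 1;0 -1 13 0 0 0 1;0 -1 13 0 0 0 1;0 -1 13 0 0 0 -1;0 -1 13 0 0 0 -1"

```text
t: 29.45
tcp_pos: [0.5746, -0.2507, -0.0126]
tool_rot: [-0.083, 0.997, -0.0, 0.0]
force: [0.8, -0.9, 0.0]
finger_gap: 0.606
gripper_force: 0.0
```

move_arm:
  commands: "0 0 0 0 0 0 -1;0 0 0 0 0 0 -1;0 0 0 0 0 0 -1;0 0 0 0 0 0 -1;0 0 0 0 0 0 -1"

```text
t: 30.08
tcp_pos: [0.5748, -0.2508, -0.0125]
tool_rot: [-0.083, 0.997, -0.0, 0.0]
force: [-0.4, -0.7, 1.3]
finger_gap: 0.131
gripper_force: 58.7
```

```bash
python3 - <<'E'
from h import *
bay(2,.11,.045,-.0123)
E
```

```text
t 30.075 tcp [ 0.5748 -0.2508 -0.0125] x [-0.986 -0.165 -0.   ] y [-0.165  0.986 -0.   ] F [-0.4 -0.7  1.3] gap 0.1310990176289089 q [-0.59  0.81  1.56 -0.    0.77 -2.33]
shift mm [ 70.2 288.4 -45.3] turn deg 8.27
```

move_arm:
  commands: "0 0 -30 0 0 0 -1;40 7 -45 0 0 0 -1;80 13 -45 0 0 0 -1;116 20 -45 0 0 0 -1;107 74 -45 0 0 0 -1"

```text
t: 30.7
tcp_pos: [0.4553, -0.1983, 0.0323]
tool_rot: [-0.079, 0.997, -0.001, 0.0]
force: [2.0, 0.5, -0.8]
finger_gap: 0.131
gripper_force: 58.6
```

move_arm:
  commands: "-9 50 0 0 0 4 -1;-18 105 0 0 0 8.2 -1;-27 160 0 0 0 8.2 -1;-37 214 0 0 0 8.2 -1;-37 214 0 0 0 8.2 -1"

```text
t: 31.32
tcp_pos: [0.4563, 0.0256, 0.0321]
tool_rot: [-0.015, 1.0, 0.0, -0.001]
force: [0.3, -1.3, -1.2]
finger_gap: 0.131
gripper_force: 58.7
```

move_arm:
  commands: "0 0 0 0 0 0 -1;0 0 0 0 0 0 -1;0 0 0 0 0 0 -1;0 0 0 0 0 0 -1;0 0 0 0 0 0 -1"

```text
t: 31.95
tcp_pos: [0.458, 0.0214, 0.0323]
tool_rot: [-0.011, 1.0, 0.0, -0.0]
force: [-0.2, 0.8, -1.5]
finger_gap: 0.132
gripper_force: 58.7
```

```bash
python3 - <<'E'
from h import *
bay(2,.11,.012,-.0123); print(orange(snap('scene','s10')))
E
```

```text
t 31.95 tcp [0.458  0.0214 0.0323] x [-1.    -0.022  0.   ] y [-0.022  1.     0.   ] F [-0.2  0.8 -1.5] gap 0.13220917112662742 q [-0.2   0.61  1.98 -0.    0.55 -1.79]
shift mm [ 0.1  0.7 32.6] turn deg 0.01
[(np.int32(35), [313.5, 180.4]), (np.int32(37), [346.0, 208.8]), (np.int32(79), [188.0, 232.3])]
```

move_arm:
  commands: "0 1 15 0 0 0 -1;0 1 32 0 0 0 -1;0 1 32 0 0 0 -1;-15 1 32 0 0 0 -1;-35 1 32 0 0 0 -1"

```text
t: 32.62
tcp_pos: [0.4929, 0.0237, 0.0008]
tool_rot: [-0.011, 1.0, 0.0, -0.0]
force: [0.1, -0.2, -1.4]
finger_gap: 0.131
gripper_force: 58.8
```

move_arm:
  commands: "-15 0 0 0 0 0 -1;-30 0 0 0 0 0 -1;-45 0 0 0 0 0 -1;-60 0 0 0 0 0 -1;-66 0 0 0 0 0 -1"

```text
t: 33.25
tcp_pos: [0.5601, 0.025, 0.001]
tool_rot: [-0.011, 1.0, -0.0, 0.001]
force: [0.2, 0.4, -0.8]
finger_gap: 0.132
gripper_force: 58.8
```

```bash
python3 - <<'E'
from h import *
bay(2,0,.012,-.0123)
E
```

```text
t 33.25 tcp [0.5601 0.025  0.001 ] x [-1.    -0.023 -0.002] y [-0.023  1.    -0.   ] F [ 0.2  0.4 -0.8] gap 0.13232950889152034 q [-0.15  0.74  1.73 -0.    0.66 -1.75]
shift mm [-7.7 -0.8  1.3] turn deg 0.08
```

move_arm:
  commands: "-3 -0.5 1 0 0 0 -1;-6 -0.5 1 0 0 0 -1;-8 -0.5 1 0 0 0 -1;-10 -0.5 1.5 0 0 0 -1;-12 -0.5 1.5 0 0 0 -1"

```text
t: 33.88
tcp_pos: [0.5664, 0.0253, -0.0018]
tool_rot: [-0.012, 1.0, 0.0, -0.005]
force: [-9.3, -2.2, 5.5]
finger_gap: 0.128
gripper_force: 59.8
```

move_arm:
  commands: "-1 0 0 0 0 0 -1;-1 0 0 0 0 0 -1;-1 0 0 0 0 0 -1;-1 0 0 0 0 0 -1;-1 0 0 0 0 0 -1"

```text
t: 34.5
tcp_pos: [0.5664, 0.0253, -0.0016]
tool_rot: [-0.012, 1.0, 0.0, -0.005]
force: [-9.7, -1.0, 5.4]
finger_gap: 0.132
gripper_force: 59.8
```

move_arm:
  commands: "4 0 0 0 0 0 -1;4 0 0 0 0 0 1;4 0 0 0 0 0 1;4 0 0 0 0 0 1;4 0 0 0 0 0 1"

```text
t: 35.12
tcp_pos: [0.5684, 0.0248, -0.0011]
tool_rot: [-0.011, 1.0, -0.0, 0.0]
force: [-1.2, -0.6, 0.0]
finger_gap: 0.963
gripper_force: 0.0
```

move_arm:
  commands: "0 0 -30 0 0 0 1;0 0 -80 0 0 0 1;0 -40 -100 0 0 0 1;0 -90 -100 0 0 0 1;0 -145 -100 0 0 0 1"

```text
t: 35.75
tcp_pos: [0.5716, -0.1211, 0.0995]
tool_rot: [-0.012, 1.0, -0.0, 0.001]
force: [0.7, 0.1, 0.5]
finger_gap: 0.997
gripper_force: 0.0
```

move_arm:
  commands: "0 -50 0 0 0 0 1;0 -100 0 0 0 0 1;0 -150 0 0 0 0 1;0 -200 0 0 0 0 1;0 -200 0 0 0 0 1"

```text
t: 36.38
tcp_pos: [0.576, -0.3248, 0.0989]
tool_rot: [-0.009, 1.0, -0.001, 0.001]
force: [-0.7, 1.1, -0.7]
finger_gap: 1.001
gripper_force: 0.0
```

```bash
python3 - <<'E'
from h import *
to([.5647,-.3648,.04],-.1036); s=snap('scene','s11');print(orange(s)); print(w2px(s,[.5678,.0244,.065]),w2px(s,[.5678,.0244,.04]))
E
```

```text
t 36.375 tcp [ 0.576  -0.3248  0.0989] x [-1.    -0.018 -0.002] y [-0.018  1.    -0.003] F [-0.7  1.1 -0.7] gap 1.0013343470003808 q [-0.68  0.69  1.42 -0.    1.03 -2.27]
shift mm [ 12.2 -39.6  58.9] turn deg 6.97
[(np.int32(43), [346.0, 209.4]), (np.int32(42), [319.9, 213.1]), (np.int32(72), [187.8, 232.3])]
[320.15214514 211.73108073] [319.62852298 216.4804811 ]
```

move_arm:
  commands: "4 -15 15 0 0 3.5 1;8 -30 30 0 0 7.2 1;12 -40 45 0 0 7.2 1;12 -40 58 0 0 7.2 1;12 -40 58 0 0 7.2 1"

```text
t: 37.05
tcp_pos: [0.5638, -0.3586, 0.0392]
tool_rot: [0.051, 0.999, 0.001, -0.001]
force: [-1.0, 0.1, -0.8]
finger_gap: 0.997
gripper_force: 0.0
```

move_arm:
  commands: "0 0 15 0 0 0 1;0 0 30 0 0 0 1;0 0 40 0 0 0 1;0 0 40 0 0 0 1;0 0 40 0 0 0 1"

```text
t: 37.67
tcp_pos: [0.5649, -0.3606, 0.0009]
tool_rot: [0.051, 0.999, -0.0, 0.0]
force: [0.6, -1.4, 0.2]
finger_gap: 1.002
gripper_force: 0.0
```

```bash
python3 - <<'E'
from h import *
to([.5647,-.3648,-.0125],-.1036)
E
```

```text
t 37.675 tcp [ 0.5649 -0.3606  0.0009] x [-0.995  0.103 -0.   ] y [ 0.103  0.995 -0.   ] F [ 0.6 -1.4  0.2] gap 1.0020909546256376 q [-0.73  0.83  1.44 -0.    0.87 -2.2 ]
shift mm [-0.3 -4.2 13.4] turn deg 0.04
```

move_arm:
  commands: "0 -2 6 0 0 0 1;0 -4 13 0 0 0 1;0 -4 13 0 0 0 1;0 -4 13 0 0 0 -1;0 -4 13 0 0 0 -1"

```text
t: 38.3
tcp_pos: [0.5644, -0.3644, -0.012]
tool_rot: [0.051, 0.999, -0.0, 0.0]
force: [-0.0, -0.2, -0.6]
finger_gap: 0.606
gripper_force: 0.0
```

move_arm:
  commands: "0 0 0 0 0 0 -1;0 0 0 0 0 0 -1;0 0 0 0 0 0 -1;0 0 0 0 0 0 -1;0 0 0 0 0 0 -1"

```text
t: 38.92
tcp_pos: [0.5645, -0.3645, -0.0119]
tool_rot: [0.051, 0.999, -0.0, 0.0]
force: [-0.2, -0.1, 2.2]
finger_gap: 0.13
gripper_force: 58.5
```

```bash
python3 - <<'E'
from h import *
bay(1,.11,.045,-.0123)
E
```

```text
t 38.925 tcp [ 0.5645 -0.3645 -0.0119] x [-0.995  0.103 -0.001] y [ 0.103  0.995 -0.   ] F [-0.2 -0.1  2.2] gap 0.13049044359033032 q [-0.74  0.85  1.44 -0.    0.85 -2.21]
shift mm [135.8 294.2 -44.8] turn deg -7.13
```

move_arm:
  commands: "0 0 -30 0 0 0 -1;35 -4 -45 0 0 0 -1;70 -7 -45 0 0 0 -1;105 -11 -45 0 0 0 -1;110 40 -45 0 0 0 -1"

```text
t: 39.55
tcp_pos: [0.4573, -0.3163, 0.0328]
tool_rot: [0.055, 0.998, -0.001, 0.001]
force: [1.1, 0.8, -1.2]
finger_gap: 0.131
gripper_force: 58.5
```

move_arm:
  commands: "5 50 0 0 0 -4 -1;10 102 0 0 0 -7.1 -1;15 154 0 0 0 -7.1 -1;20 206 0 0 0 -7.1 -1;26 254 0 0 0 -7.1 -1"

```text
t: 40.17
tcp_pos: [0.4589, -0.0562, 0.0327]
tool_rot: [-0.01, 1.0, 0.0, -0.0]
force: [-0.6, -0.5, -0.9]
finger_gap: 0.131
gripper_force: 58.6
```

move_arm:
  commands: "0 0 0 0 0 0 -1;0 0 0 0 0 0 -1;0 0 0 0 0 0 -1;0 0 0 0 0 0 -1;0 0 0 0 0 0 -1"

```text
t: 40.8
tcp_pos: [0.4593, -0.0587, 0.0328]
tool_rot: [-0.01, 1.0, -0.0, 0.0]
force: [0.4, 0.9, -0.7]
finger_gap: 0.133
gripper_force: 58.6
```

```bash
python3 - <<'E'
from h import *
bay(1,.11,.012,-.012); print(orange(snap('scene','s12')))
E
```

```text
t 40.8 tcp [ 0.4593 -0.0587  0.0328] x [-1.    -0.019 -0.   ] y [-0.019  1.    -0.   ] F [ 0.4  0.9 -0.7] gap 0.13335549835971044 q [-0.37  0.61  1.97 -0.    0.56 -1.96]
shift mm [-0.4  0.8 32.8] turn deg -0.12
[(np.int32(43), [287.1, 183.3]), (np.int32(40), [346.0, 209.1]), (np.int32(40), [320.0, 212.9])]
```

move_arm:
  commands: "0 1 15 0 0 -0.1 -1;0 1 33 0 0 -0.1 -1;0 1 33 0 0 -0.1 -1;-15 1 33 0 0 -0.1 -1;-35 1 33 0 0 -0.1 -1"

```text
t: 41.48
tcp_pos: [0.4956, -0.0564, 0.0005]
tool_rot: [-0.011, 1.0, -0.0, 0.001]
force: [0.6, -1.0, 0.2]
finger_gap: 0.131
gripper_force: 58.8
```

move_arm:
  commands: "-15 0 0 0 0 0 -1;-30 0 0 0 0 0 -1;-45 0 0 0 0 0 -1;-60 0 0 0 0 0 -1;-66 0 0 0 0 0 -1"

```text
t: 42.1
tcp_pos: [0.5627, -0.0549, 0.0008]
tool_rot: [-0.012, 1.0, -0.001, 0.002]
force: [-0.5, -0.4, -0.1]
finger_gap: 0.132
gripper_force: 58.7
```

```bash
python3 - <<'E'
from h import *
bay(1,0,.012,-.012)
E
```

```text
t 42.1 tcp [ 0.5627 -0.0549  0.0008] x [-1.    -0.023 -0.003] y [-0.023  1.    -0.001] F [-0.5 -0.4 -0.1] gap 0.13243469823034196 q [-0.29  0.74  1.72  0.    0.67 -1.89]
shift mm [-6.9 -0.8  0.8] turn deg 0.1
```

move_arm:
  commands: "-3 -0.5 0.5 0 0 0 -1;-6 -0.5 0.5 0 0 0 -1;-8 -0.5 0.5 0 0 0 -1;-10 -0.5 1 0 0 0 -1;-11 -0.5 1 0 0 0 -1"

```text
t: 42.72
tcp_pos: [0.5681, -0.0546, -0.0015]
tool_rot: [-0.012, 1.0, 0.0, -0.003]
force: [-7.7, -1.0, 4.1]
finger_gap: 0.132
gripper_force: 59.4
```

move_arm:
  commands: "-1 0 0 0 0 0 -1;-1 0 0 0 0 0 -1;-1 0 0 0 0 0 -1;-1 0 0 0 0 0 -1;-1 0 0 0 0 0 -1"

```text
t: 43.35
tcp_pos: [0.5681, -0.0546, -0.0014]
tool_rot: [-0.012, 1.0, 0.001, -0.004]
force: [-7.9, -2.1, 5.0]
finger_gap: 0.131
gripper_force: 59.6
```

The paddle is against the stop. Release, rise and check everything from above.

move_arm:
  commands: "4 0 0 0 0 0 -1;4 0 0 0 0 0 1;4 0 0 0 0 0 1;4 0 0 0 0 0 1;4 0 0 0 0 0 1"

```text
t: 43.98
tcp_pos: [0.5685, -0.055, -0.0012]
tool_rot: [-0.011, 1.0, -0.0, 0.0]
force: [0.7, -0.1, 0.7]
finger_gap: 0.964
gripper_force: 0.0
```

move_arm:
  commands: "0 0 -40 0 0 0 1;0 0 -100 0 0 0 1;0 40 -140 0 0 0 1;0 85 -190 0 0 0 1;0 130 -240 0 0 0 1"

```text
t: 44.6
tcp_pos: [0.565, 0.0698, 0.2332]
tool_rot: [-0.011, 1.0, 0.0, 0.0]
force: [1.5, 0.0, -0.4]
finger_gap: 0.998
gripper_force: 0.0
```

move_arm:
  commands: "40 0 0 0 0 0 1;40 0 0 0 0 0 1;40 0 0 0 0 0 1;40 0 0 0 0 0 1;40 0 0 0 0 0 1"

```text
t: 45.22
tcp_pos: [0.526, 0.0673, 0.2312]
tool_rot: [-0.011, 1.0, 0.0, -0.0]
force: [0.7, 0.3, 0.0]
finger_gap: 0.995
gripper_force: 0.0
```

```bash
python3 - <<'E'
from h import *
st(); s=snap('wrist','w13'); snap('scene','s13'); snap('side','d13')
cv2.imwrite('pics/w13b.png',cv2.resize(s['image'][0:330,60:500,::-1],(800,600),interpolation=cv2.INTER_CUBIC))
E
```

```text
t 45.225 tcp [0.526  0.0673 0.2312] x [-1.    -0.022  0.   ] y [-0.022  1.     0.   ] F [0.7 0.3 0. ] gap 0.9954726774840138 q [-0.08  0.36  1.63  0.    1.15 -1.68]
```

View pics/w13b.png

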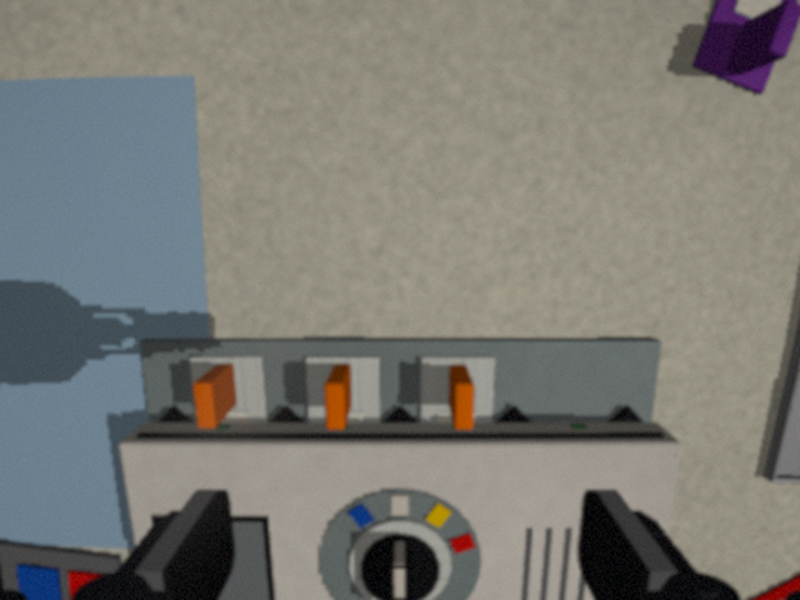

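All three tails line up at row 357 in bays 1 to 3, centred between the noses, and the dial is at white. Now the dial goes to yellow.

move_arm:
  commands: "-50 -1 0 0 0 0 1;-100 -2 30 0 0 0 1;-151 -3.5 80 0 0 0 1;-151 -3.5 130 0 0 0 1;-151 -3.5 140 0 0 0 1"
  grip_force: 30

```text
t: 46.0
tcp_pos: [0.673, 0.0676, 0.0865]
tool_rot: [-0.011, 1.0, 0.0, -0.005]
force: [-0.3, 0.2, -0.2]
finger_gap: 1.003
gripper_force: 0.0
```

```bash
python3 - <<'E'
from h import *
to([.677,.067,.048],.0215); s=load('w13'); P=lambda u,v:(u*.55+60,v*.55)
c,n=np.cos(.0215),np.sin(.0215)
for k,p in {1:[(190,358),(264,357)],2:[(306,358),(380,358)],3:[(420,358),(494,358)]}.items():
    w=np.mean([px2w(s,*P(*q),.015)[:2] for q in p],0)-[.677,.0668]; print(k,'tail local mm',np.round(1000*np.array([c*w[0]+n*w[1]+.129,-n*w[0]+c*w[1]-(k-2.5)*.08]),1))
E
```

```text
t 46.0 tcp [0.673  0.0676 0.0865] x [-1.    -0.022  0.01 ] y [-0.022  1.     0.001] F [-0.3  0.2 -0.2] gap 1.0034975530987864 q [-0.06  0.73  1.38 -0.    1.05 -1.66]
shift mm [-4.4 -0.8 38.4] turn deg 0.05
1 tail local mm [-0.   2.4]
2 tail local mm [0.4 1.5]
3 tail local mm [ 0.4 -1.5]
```

move_arm:
  commands: "0 -0.5 15 0 0 0 1;0 -0.5 43 0 0 0 1;0 -0.5 43 0 0 0 1;0 -0.5 43 0 0 0 -1;0 -0.5 43 0 0 0 -1"

```text
t: 46.62
tcp_pos: [0.6777, 0.0671, 0.0509]
tool_rot: [-0.011, 1.0, -0.0, 0.002]
force: [0.1, 0.0, -0.4]
finger_gap: 0.602
gripper_force: 0.0
```

move_arm:
  commands: "0 0 0 0 0 0 -1;0 0 0 0 0 0 -1;0 0 0 0 0 0 -1;0 0 0 0 0 0 -1;0 0 0 0 0 0 -1"

```text
t: 47.25
tcp_pos: [0.6767, 0.0666, 0.0494]
tool_rot: [-0.011, 1.0, -0.0, 0.0]
force: [-0.9, -2.0, 5.1]
finger_gap: 0.156
gripper_force: 34.2
```

move_arm:
  commands: "0 0 0 0 0 9 -1;0 0 0 0 0 18 -1;0 0 0 0 0 27 -1;0 0 0 0 0 34.4 -1;0 0 0 0 0 34.4 -1"

```text
t: 47.88
tcp_pos: [0.6771, 0.066, 0.0494]
tool_rot: [0.285, 0.959, -0.001, 0.001]
force: [-1.0, -4.4, 3.9]
finger_gap: 0.159
gripper_force: 35.8
```

move_arm:
  commands: "0 0 0 0 0 0 -1;0 0 0 0 0 0 1;0 0 0 0 0 0 1;0 0 0 0 0 0 1;0 0 0 0 0 0 1"

```text
t: 48.5
tcp_pos: [0.6763, 0.0674, 0.0484]
tool_rot: [0.285, 0.959, 0.0, -0.0]
force: [0.3, 0.5, -0.3]
finger_gap: 0.984
gripper_force: 0.0
```

move_arm:
  commands: "0 0 -50 0 0 0 1;0 0 -110 0 0 0 1;0 0 -160 0 0 0 1;40 0 -200 0 0 0 1;80 0 -200 0 0 0 1"

```text
t: 49.12
tcp_pos: [0.6115, 0.1112, 0.2531]
tool_rot: [0.285, 0.958, 0.002, 0.004]
force: [0.0, 0.8, -0.0]
finger_gap: 1.0
gripper_force: 0.0
```

move_arm:
  commands: "0 0 0 0 0 0 1;0 0 0 0 0 0 1;0 0 0 0 0 0 1;0 0 0 0 0 0 1;0 0 0 0 0 0 1"

```text
t: 49.75
tcp_pos: [0.6097, 0.1104, 0.2482]
tool_rot: [0.285, 0.958, -0.0, -0.0]
force: [-0.1, 0.7, 0.2]
finger_gap: 1.001
gripper_force: 0.0
```

```bash
python3 - <<'E'
from h import *
st(); s=snap('wrist','w14'); b=snap('scene','s14')
a=cv2.resize(s['image'][:,:,::-1],(533,400)); t=cv2.resize(b['image'][130:300,180:490,::-1],(533,292),interpolation=cv2.INTER_CUBIC)
cv2.imwrite('pics/f14.png',cv2.resize(np.vstack([a[:300],t]),(533,592)))
E
```

```text
t 49.75 tcp [0.6097 0.1104 0.2482] x [-0.837  0.547  0.   ] y [ 0.547  0.837 -0.   ] F [-0.1  0.7  0.2] gap 1.0007367993911298 q [-0.    0.47  1.39 -0.    1.28 -0.99]
```

View pics/f14.png

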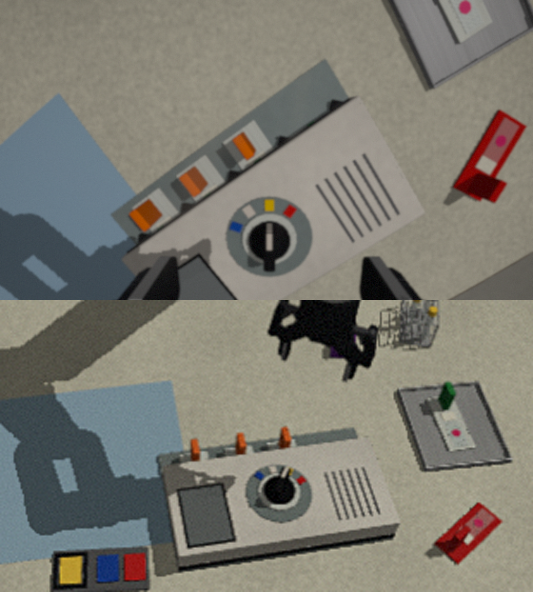

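The dial line (268,240) points to the yellow mark (269,205). The three orange paddles are in the bays, the green one is flat in the tray, and the arm is clear.

```bash
python3 -c "
from h import *
print(ticket.sign_off())"
```

```text
the job is handed in; nothing more can be done
None
```

I handed the job in at about 50 s: the dial went to white, the one finished paddle lies flat in the tray, all three new paddles are home in bays 1–3, and the dial now stands at yellow, the framed tile's colour; sign-off gave no verdict.

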